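# Sift the breakfast nuts

## Task

Sort the nuts: slide the stand's jaw open, lift the sieve out by its handle and shake it side to side, held over the white tray, until all the hazelnuts have dropped into the tray and only the walnuts are left in the sieve. Then put the sieve back in its stand the way it stood, slide the jaw fully closed against it, and move the walnuts from the sieve into the white bowl. Do not pick hazelnuts out of the sieve with the fingers, and leave the mugs, egg cup and butter dish alone.

Things in the scene. Friction and masses are not known exactly. Their poses are not given: they have to be found in the camera images.
- stand: Dark wooden stand, fixed. Origin on the table under the middle of the sieve's place. Base board 190 (x) x 315 (y -115 to +200) x 12 mm. The sieve stands on it with parallel axes, handle to -x. Stops 18 mm above the board at x = +-77.5 mm leave 4 mm play each way; a fixed jaw (face y = -99.5 mm, top 46 mm above the table) bounds it at -y, the sliding jaw at +y.
- jaw (a joint): Slide of the wooden jaw along the stand's +y, m: 0 closed (face at y = +99 mm, 1 mm or so off the sieve), 0.05 fully open; stays where left, slides against about 3 N. Closed, its lip reaches 8 mm over the sieve's rim and locks it in: open at least 25 mm before lifting. Pushed closed, it pushes the sieve before it against the fixed jaw.
- jaw_post (a point): Grip point on the jaw's upright round steel post: 26 mm diameter, bare from 61 to 105 mm above the table, this point at 90 mm on its axis; moves with the jaw. In the stand's frame at x = 0, y = 118 mm + joint.
- sieve: Nut sieve: plywood frame 146 (x) x 196 (y) x 38 mm, handle to -x, about 0.26 kg. Origin in the middle of the frame's underside, z up. Metal plate inside, its top at z = 15 mm, with 2 x 3 square holes of 30 mm at x = +-23, y = -46, 0, 46 mm, its edges sloping up to the frame (inside 130 x 180 mm). Hazelnuts stand between holes until shaken; walnuts sit in holes, centres at z = 28 mm.
- place (a point): Where the sieve's origin belongs in the stand: on the board, 12 mm above the stand's origin.
- sieve_handle (a point): Grip point of the sieve's handle at (-118, 0, 31) mm in the sieve's frame: handle along x from x = -177 to -73 mm, 22 mm wide (y), 26 mm high (z from 18 to 44 mm).
- tray: White enamel tray, open topped, loose, 200 (x) x 208 (y) x 30 mm, wall and floor 4 mm, 0.6 kg. Origin at the middle of its underside.
- bowl: White ceramic bowl, loose, rim 156 mm across, 58 mm high, wall 5 mm, about 0.4 kg. Origin at the middle of its underside.
- walnut1: Walnut in its shell, a light brown ball of 40 mm, 15 g, origin at its centre. None if absent.
- walnut2: Walnut in its shell, a light brown ball of 40 mm, 15 g, origin at its centre. None if absent.
- walnut3: Walnut in its shell, a light brown ball of 40 mm, 15 g, origin at its centre. None if absent.
- walnut4: Walnut in its shell, a light brown ball of 40 mm, 15 g, origin at its centre. None if absent.
- hazelnut1: Hazelnut in its shell, brown, 19 mm across and 19 mm high with a small flat foot, 10 g, origin at its middle. None if absent.
- hazelnut2: Hazelnut in its shell, brown, 19 mm across and 19 mm high with a small flat foot, 10 g, origin at its middle. None if absent.
- hazelnut3: Hazelnut in its shell, brown, 19 mm across and 19 mm high with a small flat foot, 10 g, origin at its middle. None if absent.
- hazelnut4: Hazelnut in its shell, brown, 19 mm across and 19 mm high with a small flat foot, 10 g, origin at its middle. None if absent.
- mug1: Blue enamel mug, 80 mm across, 85 mm high; origin at the middle of its underside; leave alone.
- mug2: The other blue enamel mug, same size; leave alone.
- eggcup: Stainless steel egg cup, 48 mm across, 58 mm high; origin at the middle of its foot; leave alone.
- butter: White ceramic butter dish with lid, 100 x 160 mm, 84 mm high; origin at the middle of its underside; leave alone.
Not all that is in view belongs to the job. What is shaped like the walnut1 but green is not meant.

How it is judged:
By the outcome, as a careful person would: the job done as asked, in the order asked, and still so for the second after the job is handed in, with the robot touching nothing.
Of walnut1, walnut2, walnut3, walnut4 only 2 to 4 are there at a start; the rules pass over those that are not, and their reading is None.
Of hazelnut1, hazelnut2, hazelnut3, hazelnut4 only 2 to 4 are there at a start; the rules pass over those that are not, and their reading is None.
At some moment in a run one of tray, bowl may be knocked a few centimetres aside while the robot is not near it.
It also fails if it takes over 210 s, if anything falls off the work surface, if the arm or the gripper's body presses on something with over 40 N, if the wrist force passes 120 N, or if a joint passes its speed limit or range.

## Robot

A 7-joint arm with a two-finger parallel gripper is mounted at the origin on the work surface. World frame = base frame: x ahead of the robot, y to its left, z up, the work surface at z = 0. Lengths are in m, angles in rad, forces in N, time in s.
With the tool pointing down it reaches from about 0.4 to 0.85 m from the base axis. Payload 10.4 kg.
Tool frame: the origin (TCP) lies between the finger pads; the fingertips stand 11 mm ahead of it and the grasp point (between the pads) lies 8 mm behind it (r.tcp_to_tips is the distance from the TCP to the fingertips, in m); z points along the fingers, y is the line along which they close (so a half turn about z gives the same grasp; the last joint's range is limited). The gripper opens to 87 mm and grips with 3 to 60 N. Pads are 19 mm wide; open, the fingers measure 117 mm over their backs; the gripper's body (75 mm by 190 mm) begins 51 mm behind the grasp point.
Start: joints at [-1.271, 0.332, -0.065, 1.46, 0.022, 1.35, -0.088], TCP at [0.198, 0.593, 0.234] pointing down, gripper open.
Joint ranges: [-2.6, 2.6], [-0.5, 2.12], [-1.47, 1.34], [0.16, 2.42], [-1.27, 4.41], [0.06, 2.06], [-2.6, 2.6]. Speed limits (rad/s): [2.22, 2.22, 2.79, 2.79, 3.14, 3.14, 3.14].

## Interface

Orientations are given as a unit quaternion [x, y, z, w].
In Python, from bench import r gives the robot as it stands. The module is installed in compiled form; this text tells all that it offers.
- The arm moves only by the shell command python3 -m crank 'ROWS' [FORCE]. ROWS is JSON, a list of rows, each an object of numbers: "claw": the closure, from -1 (fully open) to 1 (shut); "dx", "dy", "dz": the shift along the tool's x, y, z each as a share of 3 cm, from -1 to 1; "ax", "ay", "az": the turn, a rotation vector about the tool's x, y, z each as a share of 6 degrees, from -1 to 1. A call has 1 to 8 rows; each row shifts and turns the commanded pose from where the row before left it, along the tool's axes as they then stand; what a row does not reach is not made up. A row lasts 1/12 s, in which the tool goes at most 41.7 mm and 7.16 degrees, less where a joint would pass 70% of its speed; a pose out of reach is approached as far as the arm can. A call with a number of a shift or a turn outside -1 to 1 is refused whole. A call with a gripper value outside its range is refused whole. The fingers move at their own pace and stop on an object; FORCE is the grip in N (left out, the last holds). Time passes only in rows, so rows that do not move let the fingers close. It gives the time, the measured TCP pose, the force, the opening and the grip force at its end, in the units of the state.
- r.read_state(): the state, without advancing time (a new reading comes with each control period).
- r.camera(name): name is "scene" or "side" or "wrist"; returns a dict with "color" (384x512x3 uint8, red, green, blue), "mtx" (3x3 intrinsics, pixels), "R" (3x3) and "t" (3): a world point X has camera coordinates R X + t; the wrist camera has in their place "hand_eye" (4x4, takes a point from camera to tool coordinates, whose origin is the TCP and whose axes are the flange's). Camera axes: x right, y down, z forward; pixel columns grow to the right and rows downward; lengths in m; the calibration is good to about 2 mm. A picture is of the moment at which its call begins: read the wrist's pose just before it. There is no depth.
- r.close_job(): hands the job in; it is judged then, once.
The state is a dict: "time": time; "joint_positions": joint angles; "joint_vel": joint speeds; "joint_torque": joint torques, N m; "ee_pos": TCP position; "eef_rot": TCP orientation; "ft_force": force on the tool from outside, world axes, zero at the start; "torque": the same for the moment, N m; "width": finger opening in m; "grip_force": force on a finger pad.
Only numpy, scipy, OpenCV 4.12 (cv2) and the standard library are available. Lean on these libraries where they do the work, as an engineer would, in place of code of your own. Each camera call takes 0.05 s, during which the arm holds its last target. There are 200 camera calls.

## Working session

There is one attempt and no reset: what is moved stays moved. The work goes in short steps, Python scripts to look and compute and a shell command to move; the robot and the scene stay as the last step left them, time stands still between calls to the robot, and variables do not carry over. Pictures are saved under pics/ and viewed, at most 14 in all, crops included, and the job is handed in when it is done.

```bash
mkdir -p pics; cat > h.py <<'E'
from bench import r
import cv2,numpy as np
from scipy.spatial.transform import Rotation as R
def snap(n,f):
    s=r.read_state(); c=r.camera(n); cv2.imwrite('pics/'+f,c['color'][:,:,::-1]); 
    np.savez('pics/'+f+'.npz',**{k:v for k,v in c.items()},p=s['ee_pos'],q=s['eef_rot']); return c
def load(f): return dict(np.load('pics/'+f+'.npz'))
def ray(c,u,v):
    d=np.linalg.inv(c['mtx'])@[u,v,1]
    if 'R' in c: return -c['R'].T@c['t'], c['R'].T@d
    H=c['hand_eye']; Q=R.from_quat(c['q']).as_matrix()
    return Q@H[:3,3]+c['p'], Q@H[:3,:3]@d
def at(c,u,v,z):
    o,d=ray(c,u,v); return np.round(o+d*(z-o[2])/d[2],4)
def proj(c,X):
    if 'R' in c: x=c['R']@X+c['t']
    else:
        H=c['hand_eye'];Q=R.from_quat(c['q']).as_matrix()
        x=H[:3,:3].T@(Q.T@(np.array(X)-c['p'])-H[:3,3])
    p=c['mtx']@x; return p[:2]/p[2]
def st():
    s=r.read_state(); print(s['time'],s['ee_pos'],s['eef_rot'],s['ft_force'],s['width'],s['grip_force'])
    print('R',R.from_quat(s['eef_rot']).as_matrix().round(3).tolist())
def go(x,y,z,yaw=None):
    """needed shift in tool units (share of 3cm), yaw=desired tool x-axis angle deg, tool down"""
    s=r.read_state();Q=R.from_quat(s['eef_rot'])
    print('shift',(Q.inv().apply(np.array([x,y,z])-s['ee_pos'])/.03).round(2))
    if yaw is not None:
        a=np.radians(yaw);T=R.from_matrix(np.array([[np.cos(a),np.sin(a),0],[np.sin(a),-np.cos(a),0],[0,0,-1]]))
        print('turn units',((Q.inv()*T).as_rotvec(degrees=True)/6).round(2))
E
python3 -c "
from h import *
st()
a=snap('scene','s1.png');b=snap('side','d1.png');w=snap('wrist','w1.png')
for f in ('s1','d1'):
    cv2.imwrite(f'pics/{f}b.png',cv2.resize(cv2.imread(f'pics/{f}.png'),(800,600),interpolation=cv2.INTER_CUBIC))
"
```

```text
0.0 [0.19816597 0.5923659  0.23274226] [ 1.60686126e-01  9.87005301e-01 -7.05759928e-04 -7.90805382e-05] [ 0.14992705 -0.30444065 -0.04379472] 0.08709209182655381 0.0
R [[-0.948, 0.317, -0.0], [0.317, 0.948, -0.001], [-0.0, -0.001, -1.0]]
```

View pics/s1b.png

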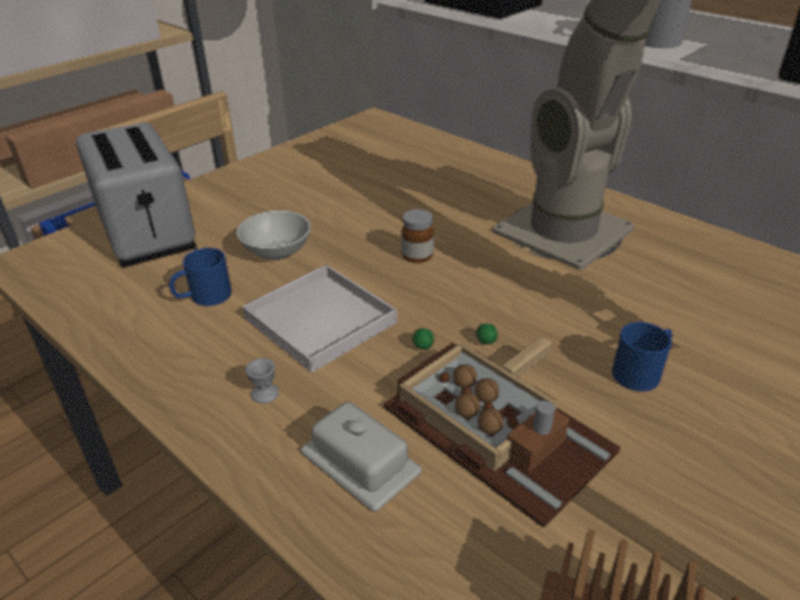

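View pics/d1b.png

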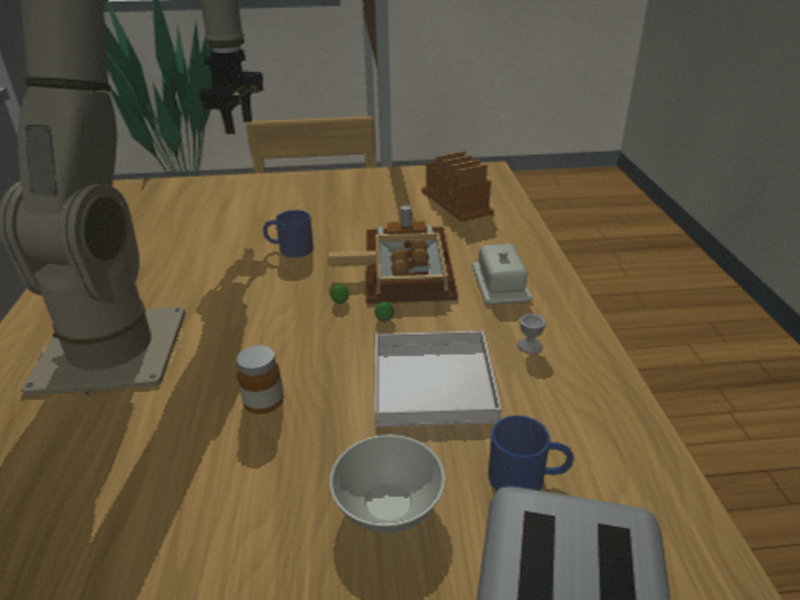

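The scene view shows the stand (base corners (387,406), (545,524), (618,448), (455,346)) with the sieve and four light brown walnuts in it. The two green balls at (424,338) and (487,333) are decoys. The tray is at (320,315) and the bowl at (274,235).

```bash
python3 -c "
from h import *
a=load('s1.png');b=load('d1.png');k=.64
print('base',[at(a,u*k,v*k,.012) for u,v in((387,406),(545,524),(618,448),(455,346))])
print('base side',[at(b,u*k,v*k,.012) for u,v in((367,299),(456,297),(447,228),(367,229))])
print('post',at(a,544*k,406*k,.105),at(b,406*k,208*k,.105))
print('handle end',at(a,543*k,345*k,.056),at(b,330*k,258*k,.056))
print('tray sc',[at(a,u*k,v*k,.03) for u,v in((245,307),(312,355),(397,313),(326,269))])
print('tray sd',[at(b,u*k,v*k,.03) for u,v in((376,412),(499,411),(490,333),(377,333))])
print('bowl',at(a,274*k,230*k,.058),at(b,387*k,478*k,.058))
print('mugs',at(a,208*k,258*k,.085),at(a,644*k,333*k,.085),'egg',at(a,262*k,367*k,.058),'butter',at(a,361*k,460*k,.01),'jar',at(a,418*k,216*k,.08),'green',at(a,424*k,338*k,.02),at(a,487*k,333*k,.02))
print(r.tcp_to_tips,load('w1.png')['hand_eye'])
go(.55,-.2,.45,0);go(.55,-.2,.45,180)
"
```

```text
base [array([0.6716, 0.1012, 0.012 ]), array([0.6861, 0.4064, 0.012 ]), array([0.5031, 0.4127, 0.012 ]), array([0.4864, 0.088 , 0.012 ])]
base side [array([0.4843, 0.0975, 0.012 ]), array([0.6664, 0.0834, 0.012 ]), array([0.6956, 0.393 , 0.012 ]), array([0.499 , 0.4119, 0.012 ])]
post [0.5884 0.3271 0.105 ] [0.5881 0.3227 0.105 ]
handle end [0.4273 0.2251 0.056 ] [0.412  0.1991 0.056 ]
tray sc [array([ 0.6788, -0.2558,  0.03  ]), array([ 0.6837, -0.0625,  0.03  ]), array([ 0.5029, -0.0357,  0.03  ]), array([ 0.4941, -0.2383,  0.03  ])]
tray sd [array([ 0.4828, -0.2535,  0.03  ]), array([ 0.6743, -0.2729,  0.03  ]), array([ 0.7034, -0.0702,  0.03  ]), array([ 0.4968, -0.0461,  0.03  ])]
bowl [ 0.4961 -0.3949  0.058 ] [ 0.4894 -0.4101  0.058 ]
mugs [ 0.6714 -0.3681  0.085 ] [0.3231 0.3454 0.085 ] egg [ 0.7759 -0.0735  0.058 ] butter [0.7745 0.1477 0.01  ] jar [ 0.2796 -0.1851  0.08  ] green [0.5138 0.0397 0.02  ] [0.4282 0.1131 0.02  ]
0.011 [[-4.17500839e-04 -9.64824574e-01 -2.62894213e-01  7.20853277e-02]
 [ 9.99999750e-01 -5.52890758e-04  4.41020948e-04  1.27352712e-04]
 [-5.70859629e-04 -2.62893963e-01  9.64824563e-01 -1.51246468e-01]
 [ 0.00000000e+00  0.00000000e+00  0.00000000e+00  1.00000000e+00]]
shift [-19.5  -21.34  -7.21]
turn units [-0.000e+00  1.000e-02  2.692e+01]
shift [-19.5  -21.34  -7.21]
turn units [-0.01 -0.   -3.08]
```

```bash
python3 -c "
from h import *
go(.52,.26,.32,176.5)"
```

```text
shift [-13.69  -7.11  -2.89]
turn units [-0.01 -0.   -2.5 ]
```

```bash
A='{"claw":-1,"dx":-0.98,"dy":-0.51,"dz":-0.2}'; true
python3 -m crank '[{"claw":-1,"dx":-0.98,"dy":-0.51,"dz":-0.2},{"claw":-1,"dx":-0.98,"dy":-0.51,"dz":-0.2},{"claw":-1,"dx":-0.98,"dy":-0.51,"dz":-0.2},{"claw":-1,"dx":-0.98,"dy":-0.51,"dz":-0.2},{"claw":-1,"dx":-0.98,"dy":-0.51,"dz":-0.2},{"claw":-1,"dx":-0.98,"dy":-0.51,"dz":-0.2},{"claw":-1,"dx":-0.98,"dy":-0.51,"dz":-0.2}]'
python3 -m crank '[{"claw":-1,"dx":-0.98,"dy":-0.51,"dz":-0.2},{"claw":-1,"dx":-0.98,"dy":-0.51,"dz":-0.2},{"claw":-1,"dx":-0.98,"dy":-0.51,"dz":-0.2},{"claw":-1,"dx":-0.98,"dy":-0.51,"dz":-0.2},{"claw":-1,"dx":-0.98,"dy":-0.51,"dz":-0.2},{"claw":-1,"dx":-0.98,"dy":-0.51,"dz":-0.2},{"claw":-1,"dx":-0.98,"dy":-0.51,"dz":-0.2}]'
python3 -m crank '[{"claw":-1,"az":-0.85},{"claw":-1,"az":-0.85},{"claw":-1,"az":-0.8},{"claw":-1}]'
python3 -c "
from h import *
st();snap('wrist','w2.png')
cv2.imwrite(f'pics/w2b.png',cv2.resize(cv2.imread(f'pics/w2.png'),(800,600),interpolation=cv2.INTER_CUBIC))"
```

```text
0.15 [0.19818898 0.59246184 0.23296654] [ 1.60675286e-01  9.87007186e-01 -5.11925603e-04 -6.58897405e-05] [-0.4878202  -0.23274911  0.00245372] 0.08721306147907083 0.0
R [[-0.948, 0.317, -0.0], [0.317, 0.948, -0.001], [-0.0, -0.001, -1.0]]invalid input at $[0]: expected keys claw, dx, dy, dz, ax, ay, az
invalid input at $[0]: expected keys claw, dx, dy, dz, ax, ay, az
invalid input at $[0]: expected keys claw, dx, dy, dz, ax, ay, az
```

View pics/w2b.png

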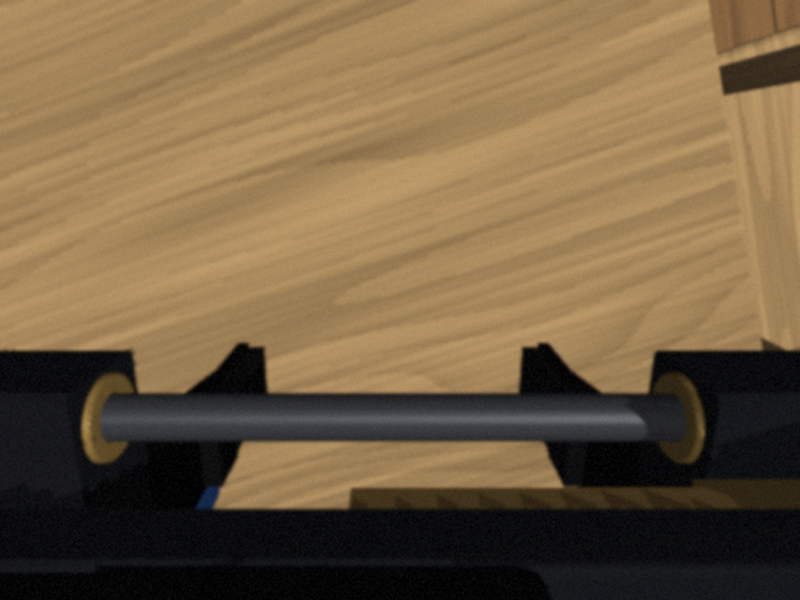

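The rows need all seven keys. The wrist view shows table only, with the gripper body covering the lower part, so the camera sees mostly the tool's +x side.

```bash

python3 -m crank '[{"claw":-1,"dx":-0.98,"dy":-0.51,"dz":-0.2,"ax":0,"ay":0,"az":0},{"claw":-1,"dx":-0.98,"dy":-0.51,"dz":-0.2,"ax":0,"ay":0,"az":0},{"claw":-1,"dx":-0.98,"dy":-0.51,"dz":-0.2,"ax":0,"ay":0,"az":0},{"claw":-1,"dx":-0.98,"dy":-0.51,"dz":-0.2,"ax":0,"ay":0,"az":0},{"claw":-1,"dx":-0.98,"dy":-0.51,"dz":-0.2,"ax":0,"ay":0,"az":0},{"claw":-1,"dx":-0.98,"dy":-0.51,"dz":-0.2,"ax":0,"ay":0,"az":0},{"claw":-1,"dx":-0.98,"dy":-0.51,"dz":-0.2,"ax":0,"ay":0,"az":0},{"claw":-1,"dx":-0.98,"dy":-0.51,"dz":-0.2,"ax":0,"ay":0,"az":0}]'
python3 -m crank '[{"claw":-1,"dx":-0.98,"dy":-0.51,"dz":-0.2,"ax":0,"ay":0,"az":0},{"claw":-1,"dx":-0.98,"dy":-0.51,"dz":-0.2,"ax":0,"ay":0,"az":0},{"claw":-1,"dx":-0.98,"dy":-0.51,"dz":-0.2,"ax":0,"ay":0,"az":0},{"claw":-1,"dx":-0.98,"dy":-0.51,"dz":-0.2,"ax":0,"ay":0,"az":0},{"claw":-1,"dx":-0.98,"dy":-0.51,"dz":-0.2,"ax":0,"ay":0,"az":-0.8},{"claw":-1,"dx":-0.98,"dy":-0.51,"dz":-0.2,"ax":0,"ay":0,"az":-0.85},{"claw":-1,"dx":-0.98,"dy":-0.51,"dz":-0.2,"ax":0,"ay":0,"az":-0.85},{"claw":-1,"dx":-0.98,"dy":-0.4,"dz":0,"ax":0,"ay":0,"az":0}]'
python3 -m crank '[{"claw":-1,"dx":-0.8,"dy":0,"dz":0,"ax":0,"ay":0,"az":0},{"claw":-1,"dx":-0.8,"dy":0,"dz":0,"ax":0,"ay":0,"az":0},{"claw":-1,"dx":0,"dy":0,"dz":0,"ax":0,"ay":0,"az":0}]'
python3 -c "
from h import *
st();snap('wrist','w3.png')
cv2.imwrite(f'pics/w3b.png',cv2.resize(cv2.imread(f'pics/w3.png'),(800,600),interpolation=cv2.INTER_CUBIC))"
```

```text
time: 0.87
ee_pos: [0.3834, 0.4006, 0.2819]
eef_rot: [0.161, 0.987, 0.0, -0.0]
ft_force: [0.5, 0.4, 0.3]
width: 0.0873
grip_force: 0.0
time: 1.53
ee_pos: [0.5795, 0.2255, 0.3253]
eef_rot: [0.028, 1.0, 0.0, 0.001]
ft_force: [0.7, -0.3, 0.1]
width: 0.0874
grip_force: 0.0
time: 1.78
ee_pos: [0.6287, 0.223, 0.3215]
eef_rot: [0.032, 0.999, -0.001, -0.001]
ft_force: [0.1, 0.2, -0.1]
width: 0.0873
grip_force: 0.0
1.7833 [0.6287103  0.22298931 0.32145954] [ 3.19529464e-02  9.99488557e-01 -1.17065712e-03 -5.13125575e-04] [ 0.13559996  0.22234298 -0.13256417] 0.08728777149260124 0.0
R [[-0.998, 0.064, -0.001], [0.064, 0.998, -0.002], [0.001, -0.002, -1.0]]
```

View pics/w3b.png

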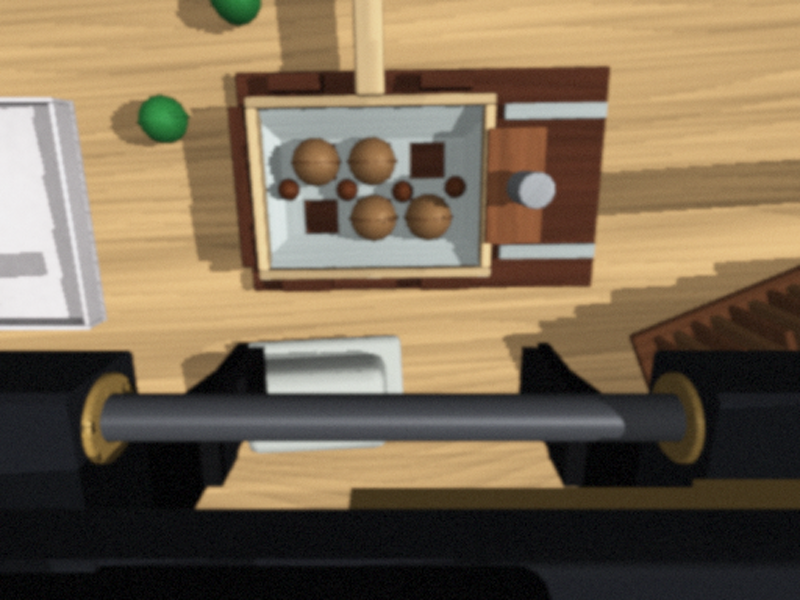

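The wrist view shows four walnuts at (316,161), (372,160), (374,217) and (428,217). The four hazelnuts are at (289,189), (347,189), (402,191) and (455,186), with free holes at (428,160) and (321,216). The post top is at (536,190), and the handle runs up at x≈370.

```bash
python3 -c "
from h import *
w=load('w3.png');k=.64
print('frame',[at(w,u*k,v*k,.050) for u,v in((245,100),(497,95),(491,275),(258,281))])
print('base',[at(w,u*k,v*k,.012) for u,v in((236,73),(609,68),(591,287),(253,290))])
print('post',at(w,536*k,190*k,.105),'handle',at(w,369*k,60*k,.056),at(w,370*k,90*k,.056))
print('waln',[at(w,u*k,v*k,.040) for u,v in((316,161),(372,160),(374,217),(428,217))])
"
```

```text
frame [array([0.5078, 0.1157, 0.05  ]), array([0.5168, 0.3111, 0.05  ]), array([0.6596, 0.3045, 0.05  ]), array([0.6522, 0.1066, 0.05  ])]
base [array([0.4818, 0.1011, 0.012 ]), array([0.4981, 0.4119, 0.012 ]), array([0.6862, 0.404 , 0.012 ]), array([0.669 , 0.0898, 0.012 ])]
post [0.5867 0.3271 0.105 ] handle [0.4865 0.2143 0.056 ] [0.5075 0.2134 0.056 ]
waln [array([0.557 , 0.1646, 0.04  ]), array([0.5591, 0.2104, 0.04  ]), array([0.6056, 0.2087, 0.04  ]), array([0.6085, 0.2541, 0.04  ])]
```

```bash
python3 -c "
from h import *
go(.5875,.327,.082,177)"
```

```text
shift [1.52 3.37 7.99]
turn units [-0.02 -0.01 -0.1 ]
```

```bash

python3 -m crank '[{"claw":-1,"dx":0.4,"dy":0.85,"dz":0.5,"ax":0,"ay":0,"az":-0.1},{"claw":-1,"dx":0.4,"dy":0.85,"dz":0.7,"ax":0,"ay":0,"az":0},{"claw":-1,"dx":0.4,"dy":0.85,"dz":0.8,"ax":0,"ay":0,"az":0},{"claw":-1,"dx":0.32,"dy":0.82,"dz":0.8,"ax":0,"ay":0,"az":0},{"claw":-1,"dx":0,"dy":0,"dz":1,"ax":0,"ay":0,"az":0},{"claw":-1,"dx":0,"dy":0,"dz":1,"ax":0,"ay":0,"az":0},{"claw":-1,"dx":0,"dy":0,"dz":0.5,"ax":0,"ay":0,"az":0},{"claw":-1,"dx":0,"dy":0,"dz":0,"ax":0,"ay":0,"az":0}]'
python3 -c "
from h import *
go(.5875,.327,.082,177)"
```

```text
time: 2.5
ee_pos: [0.5829, 0.3278, 0.1604]
eef_rot: [0.025, 1.0, -0.002, -0.003]
ft_force: [0.3, 0.3, 0.4]
width: 0.087
grip_force: 0.0
shift [-0.17 -0.01  2.61]
turn units [-0.03 -0.05  0.03]
```

```bash

python3 -m crank '[{"claw":-1,"dx":-0.17,"dy":0,"dz":0.9,"ax":0,"ay":0,"az":0},{"claw":-1,"dx":0,"dy":0,"dz":0.9,"ax":0,"ay":0,"az":0},{"claw":-1,"dx":0,"dy":0,"dz":0.8,"ax":0,"ay":0,"az":0},{"claw":1,"dx":0,"dy":0,"dz":0,"ax":0,"ay":0,"az":0},{"claw":1,"dx":0,"dy":0,"dz":0,"ax":0,"ay":0,"az":0},{"claw":1,"dx":0,"dy":0,"dz":0,"ax":0,"ay":0,"az":0},{"claw":1,"dx":0,"dy":0,"dz":0,"ax":0,"ay":0,"az":0},{"claw":1,"dx":0,"dy":0,"dz":0,"ax":0,"ay":0,"az":0}]' 20
python3 -m crank '[{"claw":1,"dx":0,"dy":0,"dz":0,"ax":0,"ay":0,"az":0},{"claw":1,"dx":0,"dy":0,"dz":0,"ax":0,"ay":0,"az":0}]'
```

```text
time: 3.17
ee_pos: [0.5917, 0.3286, 0.0888]
eef_rot: [0.025, 1.0, 0.001, 0.001]
ft_force: [-0.4, -0.4, -0.5]
width: 0.0611
grip_force: 0.0
time: 3.33
ee_pos: [0.5911, 0.3281, 0.0874]
eef_rot: [0.025, 1.0, 0.0, 0.0]
ft_force: [-0.9, -0.1, -0.4]
width: 0.0483
grip_force: 0.0
```

```bash

python3 -m crank '[{"claw":1,"dx":0.1,"dy":0,"dz":0.15,"ax":0,"ay":0,"az":0},{"claw":1,"dx":0,"dy":0,"dz":0,"ax":0,"ay":0,"az":0},{"claw":1,"dx":0,"dy":0,"dz":0,"ax":0,"ay":0,"az":0},{"claw":1,"dx":0,"dy":0,"dz":0,"ax":0,"ay":0,"az":0},{"claw":1,"dx":0,"dy":0,"dz":0,"ax":0,"ay":0,"az":0},{"claw":1,"dx":0,"dy":0,"dz":0,"ax":0,"ay":0,"az":0}]'
```

```text
time: 3.83
ee_pos: [0.5873, 0.3279, 0.0816]
eef_rot: [0.025, 1.0, -0.0, -0.001]
ft_force: [-2.1, -0.7, -1.5]
width: 0.0256
grip_force: 20.0
```

Post gripped (25.6 mm). Pull the jaw open.

```bash

python3 -m crank '[{"claw":1,"dx":0,"dy":0.3,"dz":0,"ax":0,"ay":0,"az":0},{"claw":1,"dx":0,"dy":0.3,"dz":0,"ax":0,"ay":0,"az":0},{"claw":1,"dx":0,"dy":0.3,"dz":0,"ax":0,"ay":0,"az":0},{"claw":1,"dx":0,"dy":0.3,"dz":0,"ax":0,"ay":0,"az":0},{"claw":1,"dx":0,"dy":0.3,"dz":0,"ax":0,"ay":0,"az":0},{"claw":1,"dx":0,"dy":0.12,"dz":0,"ax":0,"ay":0,"az":0},{"claw":1,"dx":0,"dy":0,"dz":0,"ax":0,"ay":0,"az":0},{"claw":1,"dx":0,"dy":0,"dz":0,"ax":0,"ay":0,"az":0}]'
```

```text
time: 4.5
ee_pos: [0.5897, 0.3762, 0.0816]
eef_rot: [0.025, 1.0, -0.001, -0.001]
ft_force: [-3.8, -2.2, -2.4]
width: 0.0253
grip_force: 20.0
```

```bash

python3 -m crank '[{"claw":-1,"dx":0,"dy":0,"dz":0,"ax":0,"ay":0,"az":0},{"claw":-1,"dx":0,"dy":0,"dz":0,"ax":0,"ay":0,"az":0},{"claw":-1,"dx":0,"dy":0,"dz":0,"ax":0,"ay":0,"az":0},{"claw":-1,"dx":0,"dy":0,"dz":-0.5,"ax":0,"ay":0,"az":0},{"claw":-1,"dx":0,"dy":0,"dz":-1,"ax":0,"ay":0,"az":0},{"claw":-1,"dx":0,"dy":0,"dz":-1,"ax":0,"ay":0,"az":0},{"claw":-1,"dx":0,"dy":0,"dz":-0.4,"ax":0,"ay":0,"az":0},{"claw":-1,"dx":0,"dy":0,"dz":0,"ax":0,"ay":0,"az":0}]'
python3 -c "
from h import *
st();go(.4706,.2147,.035,177)"
```

```text
time: 5.17
ee_pos: [0.5922, 0.3778, 0.1737]
eef_rot: [0.025, 1.0, 0.002, 0.003]
ft_force: [-0.2, 0.2, 0.1]
width: 0.0709
grip_force: 0.0
5.1667 [0.59221371 0.37779292 0.17372982] [0.02531194 0.99967242 0.00235418 0.00296814] [-0.1943253   0.2367424   0.11007356] 0.07085913915542925 0.0
R [[-0.999, 0.051, 0.006], [0.051, 0.999, 0.005], [-0.006, 0.005, -1.0]]
shift [ 3.8  -5.66  4.57]
turn units [0.05 0.06 0.02]
```

```bash

python3 -m crank '[{"claw":-1,"dx":0.63,"dy":-0.94,"dz":0,"ax":0,"ay":0,"az":0},{"claw":-1,"dx":0.63,"dy":-0.94,"dz":0,"ax":0,"ay":0,"az":0},{"claw":-1,"dx":0.63,"dy":-0.94,"dz":0,"ax":0,"ay":0,"az":0},{"claw":-1,"dx":0.63,"dy":-0.94,"dz":0,"ax":0,"ay":0,"az":0},{"claw":-1,"dx":0.63,"dy":-0.94,"dz":0,"ax":0,"ay":0,"az":0},{"claw":-1,"dx":0.63,"dy":-0.94,"dz":0.3,"ax":0,"ay":0,"az":0},{"claw":-1,"dx":0,"dy":0,"dz":0.7,"ax":0,"ay":0,"az":0},{"claw":-1,"dx":0,"dy":0,"dz":0.3,"ax":0,"ay":0,"az":0}]'
python3 -m crank '[{"claw":-1,"dx":0,"dy":0,"dz":0,"ax":0,"ay":0,"az":0}]'
python3 -c "
from h import *
st();go(.4706,.2147,.035,177)"
```

```text
time: 5.83
ee_pos: [0.4672, 0.2118, 0.1282]
eef_rot: [0.026, 1.0, -0.0, -0.001]
ft_force: [-0.2, -0.2, 0.1]
width: 0.0872
grip_force: 0.0
time: 5.92
ee_pos: [0.4673, 0.2132, 0.1278]
eef_rot: [0.025, 1.0, -0.001, -0.001]
ft_force: [-0.4, 0.3, -0.5]
width: 0.0869
grip_force: 0.0
5.9167 [0.46725512 0.21317326 0.12780025] [ 2.50930941e-02  9.99683870e-01 -7.69690225e-04 -1.37989684e-03] [-0.44420944  0.27050207 -0.47361461] 0.08685186591045609 0.0
R [[-0.999, 0.05, -0.003], [0.05, 0.999, -0.001], [0.003, -0.002, -1.0]]
shift [-0.12  0.06  3.09]
turn units [-0.02 -0.03  0.02]
```

```bash

python3 -m crank '[{"claw":-1,"dx":-0.1,"dy":0.05,"dz":0.8,"ax":0,"ay":0,"az":0},{"claw":-1,"dx":0,"dy":0,"dz":0.8,"ax":0,"ay":0,"az":0},{"claw":-1,"dx":0,"dy":0,"dz":0.8,"ax":0,"ay":0,"az":0},{"claw":-1,"dx":0,"dy":0,"dz":0.65,"ax":0,"ay":0,"az":0},{"claw":0.4,"dx":0,"dy":0,"dz":0,"ax":0,"ay":0,"az":0},{"claw":0.4,"dx":0,"dy":0,"dz":0,"ax":0,"ay":0,"az":0},{"claw":0.4,"dx":0,"dy":0,"dz":0,"ax":0,"ay":0,"az":0},{"claw":0.4,"dx":0,"dy":0,"dz":0,"ax":0,"ay":0,"az":0}]' 10
python3 -c "
from h import *
st();snap('wrist','w4.png')
cv2.imwrite(f'pics/w4b.png',cv2.resize(cv2.imread(f'pics/w4.png'),(800,600),interpolation=cv2.INTER_CUBIC))"
```

```text
time: 6.58
ee_pos: [0.4726, 0.2156, 0.04]
eef_rot: [0.025, 1.0, 0.001, 0.001]
ft_force: [0.0, -0.2, 1.0]
width: 0.068
grip_force: 0.0
6.5833 [0.47263758 0.21557413 0.04004826] [2.51098005e-02 9.99683975e-01 6.83184600e-04 9.90379580e-04] [ 0.03281623 -0.20174574  1.0108841 ] 0.0679698191477649 0.0
R [[-0.999, 0.05, 0.002], [0.05, 0.999, 0.001], [-0.002, 0.001, -1.0]]
```

View pics/w4b.png

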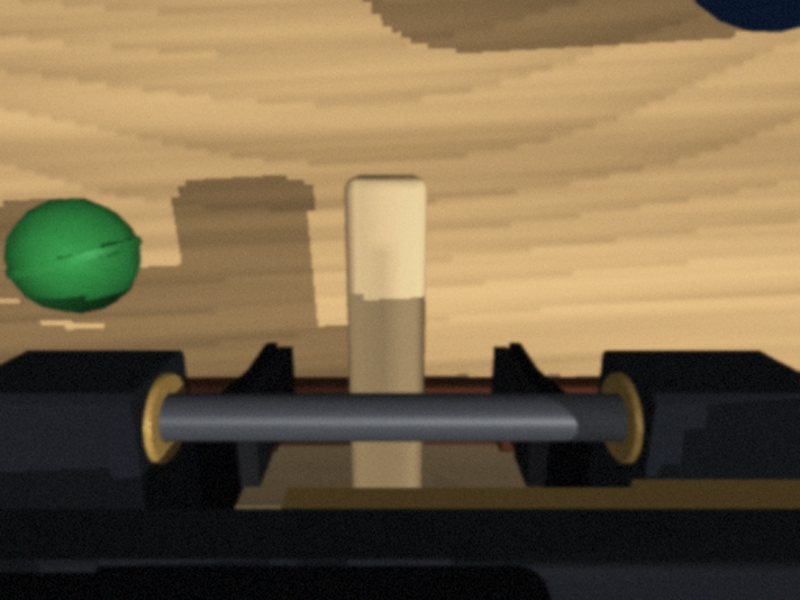

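The handle (x 346–425) sits between the open fingers, centred to about 2 mm. Closing.

```bash

python3 -m crank '[{"claw":1,"dx":0,"dy":0,"dz":0.1,"ax":0,"ay":0,"az":0},{"claw":1,"dx":0,"dy":0,"dz":0,"ax":0,"ay":0,"az":0},{"claw":1,"dx":0,"dy":0,"dz":0,"ax":0,"ay":0,"az":0},{"claw":1,"dx":0,"dy":0,"dz":0,"ax":0,"ay":0,"az":0},{"claw":1,"dx":0,"dy":0,"dz":0,"ax":0,"ay":0,"az":0},{"claw":1,"dx":0,"dy":0,"dz":0,"ax":0,"ay":0,"az":0},{"claw":1,"dx":0,"dy":0,"dz":0,"ax":0,"ay":0,"az":0},{"claw":1,"dx":0,"dy":0,"dz":0,"ax":0,"ay":0,"az":0}]' 10
python3 -m crank '[{"claw":1,"dx":0,"dy":0,"dz":0,"ax":0,"ay":0,"az":0},{"claw":1,"dx":0,"dy":0,"dz":0,"ax":0,"ay":0,"az":0},{"claw":1,"dx":0,"dy":0,"dz":0,"ax":0,"ay":0,"az":0}]' 60
python3 -c "
from h import *
st()"
```

```text
time: 7.3
ee_pos: [0.4715, 0.2147, 0.0356]
eef_rot: [0.025, 1.0, 0.0, -0.0]
ft_force: [-0.4, -0.0, 1.0]
width: 0.0218
grip_force: 10.0
time: 7.55
ee_pos: [0.4715, 0.2147, 0.0356]
eef_rot: [0.025, 1.0, 0.0, -0.0]
ft_force: [-1.0, -1.0, 1.6]
width: 0.0214
grip_force: 60.0
7.55 [0.47152867 0.21467638 0.03559191] [ 2.53102601e-02  9.99679644e-01  1.27750596e-05 -2.01834822e-05] [-1.01405932 -0.98373228  1.5894148 ] 0.02142735305912844 59.99967874959111
R [[-0.999, 0.051, -0.0], [0.051, 0.999, 0.0], [0.0, 0.0, -1.0]]
```

```bash

python3 -m crank '[{"claw":1,"dx":0,"dy":0,"dz":-0.1,"ax":0,"ay":0,"az":0},{"claw":1,"dx":0,"dy":0,"dz":-0.2,"ax":0,"ay":0,"az":0},{"claw":1,"dx":0,"dy":0,"dz":-0.3,"ax":0,"ay":0,"az":0},{"claw":1,"dx":0,"dy":0,"dz":-0.3,"ax":0,"ay":0,"az":0},{"claw":1,"dx":0,"dy":0,"dz":-0.3,"ax":0,"ay":0,"az":0},{"claw":1,"dx":0,"dy":0,"dz":-0.3,"ax":0,"ay":0,"az":0},{"claw":1,"dx":0,"dy":0,"dz":-0.2,"ax":0,"ay":0,"az":0},{"claw":1,"dx":0,"dy":0,"dz":-0.1,"ax":0,"ay":0,"az":0}]'
python3 -m crank '[{"claw":1,"dx":0,"dy":0,"dz":-0.1,"ax":0,"ay":0,"az":0},{"claw":1,"dx":0,"dy":0,"dz":0,"ax":0,"ay":0,"az":0}]'
python3 -c "
from h import *
st();snap('side','d2.png');snap('scene','s2.png')
a=cv2.imread('pics/s2.png')[150:340,140:400];b=cv2.imread('pics/d2.png')[90:290,180:380]
cv2.imwrite('pics/m2.png',np.hstack([cv2.resize(a,(410,300),interpolation=2),cv2.resize(b,(300,300),interpolation=2)]))"
```

```text
time: 8.22
ee_pos: [0.472, 0.2151, 0.0909]
eef_rot: [0.025, 1.0, 0.001, 0.001]
ft_force: [-0.1, 1.0, -3.3]
width: 0.0213
grip_force: 60.0
time: 8.38
ee_pos: [0.4717, 0.2149, 0.093]
eef_rot: [0.025, 1.0, 0.0, 0.0]
ft_force: [0.6, -0.3, -4.2]
width: 0.0216
grip_force: 60.0
8.3833 [0.47166497 0.21487181 0.09300542] [2.52291351e-02 9.99681647e-01 2.17321518e-04 2.21471567e-04] [ 0.57640401 -0.29180597 -4.23963871] 0.021600933570610555 59.99752655625343
R [[-0.999, 0.05, 0.0], [0.05, 0.999, 0.0], [-0.0, 0.0, -1.0]]
```

View pics/m2.png

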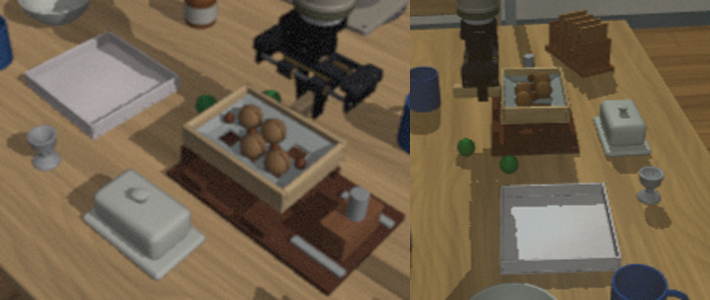

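Sieve lifted level with all nuts in it, and tray at about (.588, -.153). Carry it over gently.

```bash
python3 -c "
from h import *
go(.478,-.147,.09)
c=load('d2.png');k=1/1.5
print('tray',[at(c,180+u*k,90+v*k,.03) for u,v in((499,272),(620,271),(611,184),(499,185))])"
python3 -m crank '[{"claw":1,"dx":0,"dy":-0.08,"dz":0,"ax":0,"ay":0,"az":0},{"claw":1,"dx":0,"dy":-0.16,"dz":0,"ax":0,"ay":0,"az":0},{"claw":1,"dx":0,"dy":-0.24,"dz":0,"ax":0,"ay":0,"az":0},{"claw":1,"dx":0,"dy":-0.32,"dz":0,"ax":0,"ay":0,"az":0},{"claw":1,"dx":0,"dy":-0.4,"dz":0,"ax":0,"ay":0,"az":0},{"claw":1,"dx":0,"dy":-0.46,"dz":0,"ax":0,"ay":0,"az":0},{"claw":1,"dx":0,"dy":-0.5,"dz":0,"ax":0,"ay":0,"az":0},{"claw":1,"dx":0,"dy":-0.5,"dz":0,"ax":0,"ay":0,"az":0}]'
python3 -m crank '[{"claw":1,"dx":0,"dy":-0.5,"dz":0,"ax":0,"ay":0,"az":0},{"claw":1,"dx":0,"dy":-0.5,"dz":0,"ax":0,"ay":0,"az":0},{"claw":1,"dx":0,"dy":-0.5,"dz":0,"ax":0,"ay":0,"az":0},{"claw":1,"dx":0,"dy":-0.5,"dz":0,"ax":0,"ay":0,"az":0},{"claw":1,"dx":0,"dy":-0.5,"dz":0,"ax":0,"ay":0,"az":0},{"claw":1,"dx":0,"dy":-0.5,"dz":0,"ax":0,"ay":0,"az":0},{"claw":1,"dx":0,"dy":-0.5,"dz":0,"ax":0,"ay":0,"az":0},{"claw":1,"dx":0,"dy":-0.5,"dz":0,"ax":0,"ay":0,"az":0}]'
python3 -c "
from h import *
go(.478,-.147,.075)"
```

```text
shift [ -0.83 -12.03   0.08]
tray [array([ 1.122 , -0.3518,  0.03  ]), array([ 1.3112, -0.371 ,  0.03  ]), array([ 1.4744, -0.1579,  0.03  ]), array([ 1.2641, -0.1366,  0.03  ])]
time: 9.15
ee_pos: [0.4673, 0.133, 0.0926]
eef_rot: [0.026, 1.0, -0.0, 0.0]
ft_force: [-0.3, 0.1, -3.8]
width: 0.0214
grip_force: 60.0
time: 9.82
ee_pos: [0.4609, 0.0131, 0.0926]
eef_rot: [0.026, 1.0, 0.0, -0.0]
ft_force: [0.7, 0.0, -3.8]
width: 0.0215
grip_force: 60.0
shift [-0.85 -5.3   0.59]
```

```bash
python3 -c "
from h import *
c=load('d2.png');k=1/1.5
q=[at(c,180+(u-410)*k,90+v*k,.03) for u,v in((499,272),(620,271),(611,184),(499,185))]
print('tray',q,np.mean(q,0))"
python3 -m crank '[{"claw":1,"dx":0,"dy":-0.5,"dz":0,"ax":0,"ay":0,"az":0},{"claw":1,"dx":-0.05,"dy":-0.5,"dz":0,"ax":0,"ay":0,"az":0},{"claw":1,"dx":-0.1,"dy":-0.5,"dz":0,"ax":0,"ay":0,"az":0},{"claw":1,"dx":-0.1,"dy":-0.5,"dz":0,"ax":0,"ay":0,"az":0},{"claw":1,"dx":-0.1,"dy":-0.5,"dz":0,"ax":0,"ay":0,"az":0},{"claw":1,"dx":-0.1,"dy":-0.5,"dz":0,"ax":0,"ay":0,"az":0},{"claw":1,"dx":-0.1,"dy":-0.5,"dz":0,"ax":0,"ay":0,"az":0},{"claw":1,"dx":-0.1,"dy":-0.46,"dz":0.05,"ax":0,"ay":0,"az":0}]'
python3 -m crank '[{"claw":1,"dx":-0.1,"dy":-0.4,"dz":0.1,"ax":0,"ay":0,"az":0},{"claw":1,"dx":-0.05,"dy":-0.34,"dz":0.1,"ax":0,"ay":0,"az":0},{"claw":1,"dx":-0.03,"dy":-0.26,"dz":0.1,"ax":0,"ay":0,"az":0},{"claw":1,"dx":0,"dy":-0.2,"dz":0.1,"ax":0,"ay":0,"az":0},{"claw":1,"dx":0,"dy":-0.12,"dz":0.1,"ax":0,"ay":0,"az":0},{"claw":1,"dx":0,"dy":-0.06,"dz":0.05,"ax":0,"ay":0,"az":0},{"claw":1,"dx":0,"dy":0,"dz":0,"ax":0,"ay":0,"az":0}]'
python3 -c "
from h import *
st();snap('side','d3.png');snap('scene','s3.png')
a=cv2.imread('pics/s3.png')[110:300,110:370];b=cv2.imread('pics/d3.png')[130:330,180:380]
cv2.imwrite('pics/m3.png',np.hstack([cv2.resize(a,(438,320),interpolation=2),cv2.resize(b,(320,320),interpolation=2)]))"
```

```text
tray [array([ 0.4782, -0.2792,  0.03  ]), array([ 0.6701, -0.2986,  0.03  ]), array([ 0.705 , -0.0682,  0.03  ]), array([ 0.4912, -0.0465,  0.03  ])] [ 0.586125 -0.173125  0.03    ]
time: 10.48
ee_pos: [0.4743, -0.1067, 0.0913]
eef_rot: [0.026, 1.0, 0.0, 0.0]
ft_force: [-0.2, 0.7, -4.5]
width: 0.0218
grip_force: 60.0
time: 11.07
ee_pos: [0.4778, -0.1461, 0.0741]
eef_rot: [0.025, 1.0, 0.0, -0.0]
ft_force: [0.3, 1.0, -4.0]
width: 0.0213
grip_force: 60.0
11.0667 [ 0.47775437 -0.14614391  0.07409201] [ 2.53322943e-02  9.99679001e-01  8.92972186e-05 -4.02355048e-04] [ 0.29895757  1.02487691 -3.9801583 ] 0.02131343684211889 59.997673351317644
R [[-0.999, 0.051, -0.001], [0.051, 0.999, 0.0], [0.001, 0.0, -1.0]]
```

View pics/m3.png

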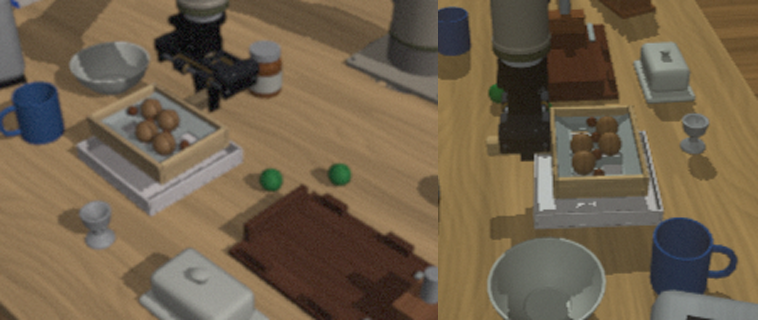

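```bash

python3 -m crank '[{"claw":1,"dx":0,"dy":0.5,"dz":0,"ax":0,"ay":0,"az":0},{"claw":1,"dx":0,"dy":0.5,"dz":0,"ax":0,"ay":0,"az":0},{"claw":1,"dx":0,"dy":-0.6,"dz":0,"ax":0,"ay":0,"az":0},{"claw":1,"dx":0,"dy":-0.7,"dz":0,"ax":0,"ay":0,"az":0},{"claw":1,"dx":0,"dy":-0.7,"dz":0,"ax":0,"ay":0,"az":0},{"claw":1,"dx":0,"dy":0.6,"dz":0,"ax":0,"ay":0,"az":0},{"claw":1,"dx":0,"dy":0.7,"dz":0,"ax":0,"ay":0,"az":0},{"claw":1,"dx":0,"dy":0.7,"dz":0,"ax":0,"ay":0,"az":0}]'
python3 -m crank '[{"claw":1,"dx":0,"dy":-0.6,"dz":0,"ax":0,"ay":0,"az":0},{"claw":1,"dx":0,"dy":-0.7,"dz":0,"ax":0,"ay":0,"az":0},{"claw":1,"dx":0,"dy":-0.7,"dz":0,"ax":0,"ay":0,"az":0},{"claw":1,"dx":0,"dy":0.6,"dz":0,"ax":0,"ay":0,"az":0},{"claw":1,"dx":0,"dy":0.7,"dz":0,"ax":0,"ay":0,"az":0},{"claw":1,"dx":0,"dy":0.7,"dz":0,"ax":0,"ay":0,"az":0},{"claw":1,"dx":0,"dy":-0.6,"dz":0,"ax":0,"ay":0,"az":0},{"claw":1,"dx":0,"dy":-0.4,"dz":0,"ax":0,"ay":0,"az":0}]'
python3 -m crank '[{"claw":1,"dx":0,"dy":0,"dz":0,"ax":0,"ay":0,"az":0},{"claw":1,"dx":0,"dy":0,"dz":0,"ax":0,"ay":0,"az":0}]'
cat >> h.py <<'E'
def look(n):
    st();snap('side',f'd{n}.png');snap('scene',f's{n}.png')
    a=cv2.imread(f'pics/s{n}.png')[150:245,150:270];b=cv2.imread(f'pics/d{n}.png')[180:280,230:330]
    cv2.imwrite(f'pics/m{n}.png',np.hstack([cv2.resize(a,(400,317),interpolation=2),cv2.resize(b,(317,317),interpolation=2)]))
E
python3 -c "
from h import *
look(4)"
```

```text
time: 11.83
ee_pos: [0.4798, -0.1156, 0.0747]
eef_rot: [0.026, 1.0, 0.0, 0.0]
ft_force: [0.1, 0.9, -3.8]
width: 0.0217
grip_force: 60.0
time: 12.5
ee_pos: [0.4789, -0.1444, 0.0748]
eef_rot: [0.023, 1.0, 0.0, 0.0]
ft_force: [-0.3, -0.7, -3.1]
width: 0.0213
grip_force: 60.0
time: 12.67
ee_pos: [0.4784, -0.1461, 0.0748]
eef_rot: [0.026, 1.0, 0.0, 0.0]
ft_force: [-0.5, -0.3, -3.4]
width: 0.0218
grip_force: 60.0
12.6667 [ 0.47838577 -0.14608538  0.07477414] [2.55159868e-02 9.99674380e-01 4.77427882e-05 2.58879312e-04] [-0.52811618 -0.34649858 -3.43577501] 0.021789366933407772 59.99834356829524
R [[-0.999, 0.051, 0.001], [0.051, 0.999, 0.0], [-0.001, 0.0, -1.0]]
```

View pics/m4.png

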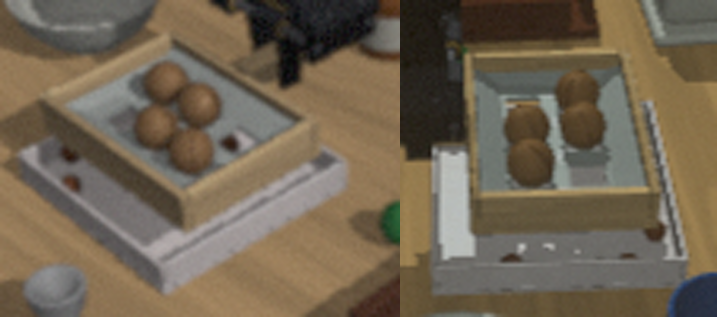

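Three hazelnuts are in the tray at (512,258), (628,256) and (655,230) in the side half. The fourth is at or under the free hole, at (230,142) in the scene half. Shake once more.

```bash

python3 -m crank '[{"claw":1,"dx":0,"dy":0.5,"dz":0,"ax":0,"ay":0,"az":0},{"claw":1,"dx":0,"dy":0.5,"dz":0,"ax":0,"ay":0,"az":0},{"claw":1,"dx":0,"dy":-0.6,"dz":0,"ax":0,"ay":0,"az":0},{"claw":1,"dx":0,"dy":-0.7,"dz":0,"ax":0,"ay":0,"az":0},{"claw":1,"dx":0,"dy":-0.7,"dz":0,"ax":0,"ay":0,"az":0},{"claw":1,"dx":0,"dy":0.6,"dz":0,"ax":0,"ay":0,"az":0},{"claw":1,"dx":0,"dy":0.7,"dz":0,"ax":0,"ay":0,"az":0},{"claw":1,"dx":0,"dy":0.7,"dz":0,"ax":0,"ay":0,"az":0}]'
python3 -m crank '[{"claw":1,"dx":0,"dy":-0.6,"dz":0,"ax":0,"ay":0,"az":0},{"claw":1,"dx":0,"dy":-0.7,"dz":0,"ax":0,"ay":0,"az":0},{"claw":1,"dx":0,"dy":-0.7,"dz":0,"ax":0,"ay":0,"az":0},{"claw":1,"dx":0,"dy":0.6,"dz":0,"ax":0,"ay":0,"az":0},{"claw":1,"dx":0,"dy":0.7,"dz":0,"ax":0,"ay":0,"az":0},{"claw":1,"dx":0,"dy":0.7,"dz":0,"ax":0,"ay":0,"az":0},{"claw":1,"dx":0,"dy":-0.6,"dz":0,"ax":0,"ay":0,"az":0},{"claw":1,"dx":0,"dy":-0.4,"dz":0,"ax":0,"ay":0,"az":0}]'
python3 -m crank '[{"claw":1,"dx":0,"dy":0,"dz":-0.2,"ax":0,"ay":0,"az":0},{"claw":1,"dx":0,"dy":0.2,"dz":-0.3,"ax":0,"ay":0,"az":0},{"claw":1,"dx":0,"dy":0.3,"dz":-0.3,"ax":0,"ay":0,"az":0},{"claw":1,"dx":0,"dy":0.3,"dz":-0.2,"ax":0,"ay":0,"az":0},{"claw":1,"dx":0,"dy":0.2,"dz":0,"ax":0,"ay":0,"az":0},{"claw":1,"dx":0,"dy":0,"dz":0,"ax":0,"ay":0,"az":0}]'
python3 -c "
from h import *
look(5)"
```

```text
time: 13.43
ee_pos: [0.4797, -0.1154, 0.0745]
eef_rot: [0.026, 1.0, 0.0, 0.0]
ft_force: [0.4, 0.3, -3.8]
width: 0.0214
grip_force: 60.0
time: 14.1
ee_pos: [0.4788, -0.1441, 0.0746]
eef_rot: [0.023, 1.0, 0.0, 0.0]
ft_force: [0.1, -0.4, -3.1]
width: 0.0215
grip_force: 60.0
time: 14.6
ee_pos: [0.4804, -0.1135, 0.105]
eef_rot: [0.024, 1.0, 0.001, 0.001]
ft_force: [-1.0, -0.9, -3.8]
width: 0.0213
grip_force: 60.0
14.6 [ 0.48038097 -0.11352635  0.10503381] [2.36727607e-02 9.99719422e-01 6.04232943e-04 5.58414994e-04] [-1.0363312  -0.91244036 -3.75540907] 0.021267279769400134 59.99741077423096
R [[-0.999, 0.047, 0.001], [0.047, 0.999, 0.001], [-0.001, 0.001, -1.0]]
```

View pics/m5.png

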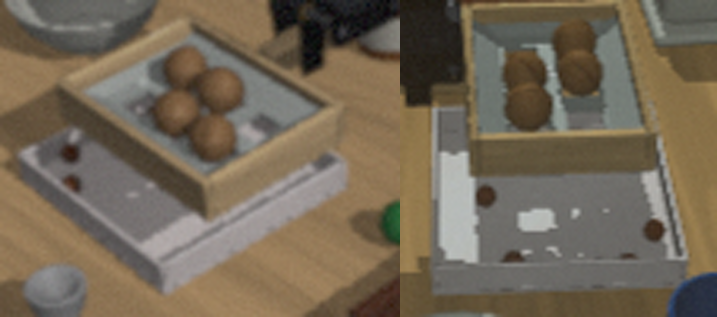

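All four hazelnuts are in the tray at (485,196), (512,258), (628,257) and (654,230) in the side half. The sieve holds only four walnuts, so carry it back.

```bash
python3 -c "
from h import *
go(.4715,.2147,.098,177.1)"
python3 -m crank '[{"claw":1,"dx":0,"dy":0.1,"dz":0,"ax":0,"ay":0,"az":0},{"claw":1,"dx":0.03,"dy":0.2,"dz":0,"ax":0,"ay":0,"az":0},{"claw":1,"dx":0.07,"dy":0.3,"dz":0,"ax":0,"ay":0,"az":0},{"claw":1,"dx":0.07,"dy":0.4,"dz":0,"ax":0,"ay":0,"az":0},{"claw":1,"dx":0.07,"dy":0.5,"dz":0,"ax":0,"ay":0,"az":0},{"claw":1,"dx":0.07,"dy":0.5,"dz":0,"ax":0,"ay":0,"az":0},{"claw":1,"dx":0.07,"dy":0.5,"dz":0,"ax":0,"ay":0,"az":0},{"claw":1,"dx":0.07,"dy":0.5,"dz":0,"ax":0,"ay":0,"az":0}]'
python3 -m crank '[{"claw":1,"dx":0.07,"dy":0.5,"dz":0,"ax":0,"ay":0,"az":0},{"claw":1,"dx":0.07,"dy":0.5,"dz":0,"ax":0,"ay":0,"az":0},{"claw":1,"dx":0.07,"dy":0.5,"dz":0,"ax":0,"ay":0,"az":0},{"claw":1,"dx":0.07,"dy":0.5,"dz":0,"ax":0,"ay":0,"az":0},{"claw":1,"dx":0.07,"dy":0.5,"dz":0,"ax":0,"ay":0,"az":0},{"claw":1,"dx":0.07,"dy":0.5,"dz":0,"ax":0,"ay":0,"az":0},{"claw":1,"dx":0,"dy":0.5,"dz":0,"ax":0,"ay":0,"az":0},{"claw":1,"dx":0,"dy":0.5,"dz":0,"ax":0,"ay":0,"az":0}]'
python3 -c "
from h import *
go(.4715,.2147,.098,177.1)"
```

```text
shift [ 0.81 10.98  0.22]
turn units [ 0.   -0.    0.01]
time: 15.37
ee_pos: [0.4703, -0.0241, 0.1044]
eef_rot: [0.025, 1.0, 0.0, -0.0]
ft_force: [1.1, 0.0, -3.5]
width: 0.0215
grip_force: 60.0
time: 16.03
ee_pos: [0.4636, 0.0963, 0.1044]
eef_rot: [0.025, 1.0, 0.0, -0.0]
ft_force: [0.8, 0.1, -3.8]
width: 0.0214
grip_force: 60.0
shift [-0.06  3.95  0.21]
turn units [ 0. -0.  0.]
```

```bash

python3 -m crank '[{"claw":1,"dx":0,"dy":0.5,"dz":0,"ax":0,"ay":0,"az":0},{"claw":1,"dx":0,"dy":0.5,"dz":0,"ax":0,"ay":0,"az":0},{"claw":1,"dx":0,"dy":0.5,"dz":0,"ax":0,"ay":0,"az":0},{"claw":1,"dx":-0.05,"dy":0.5,"dz":0,"ax":0,"ay":0,"az":0},{"claw":1,"dx":0,"dy":0.45,"dz":0,"ax":0,"ay":0,"az":0},{"claw":1,"dx":0,"dy":0.4,"dz":0,"ax":0,"ay":0,"az":0},{"claw":1,"dx":0,"dy":0.3,"dz":0,"ax":0,"ay":0,"az":0},{"claw":1,"dx":0,"dy":0.2,"dz":0,"ax":0,"ay":0,"az":0}]'
python3 -m crank '[{"claw":1,"dx":0,"dy":0.1,"dz":0,"ax":0,"ay":0,"az":0},{"claw":1,"dx":0,"dy":0,"dz":0,"ax":0,"ay":0,"az":0},{"claw":1,"dx":0,"dy":0,"dz":0,"ax":0,"ay":0,"az":0}]'
python3 -c "
from h import *
go(.4715,.2167,.0356,177.1)"
```

```text
time: 16.7
ee_pos: [0.4707, 0.1966, 0.1044]
eef_rot: [0.025, 1.0, 0.0, -0.0]
ft_force: [-1.2, -0.3, -3.5]
width: 0.0215
grip_force: 60.0
time: 16.95
ee_pos: [0.471, 0.1977, 0.1045]
eef_rot: [0.026, 1.0, -0.0, -0.0]
ft_force: [-0.9, 0.2, -3.9]
width: 0.0215
grip_force: 60.0
shift [0.02 0.63 2.3 ]
turn units [-0. -0. -0.]
```

```bash

python3 -m crank '[{"claw":1,"dx":0,"dy":0.15,"dz":0,"ax":0,"ay":0,"az":0},{"claw":1,"dx":0,"dy":0.2,"dz":0.1,"ax":0,"ay":0,"az":0},{"claw":1,"dx":0.02,"dy":0.18,"dz":0.3,"ax":0,"ay":0,"az":0},{"claw":1,"dx":0,"dy":0.1,"dz":0.4,"ax":0,"ay":0,"az":0},{"claw":1,"dx":0,"dy":0,"dz":0.4,"ax":0,"ay":0,"az":0},{"claw":1,"dx":0,"dy":0,"dz":0.3,"ax":0,"ay":0,"az":0},{"claw":1,"dx":0,"dy":0,"dz":0,"ax":0,"ay":0,"az":0},{"claw":1,"dx":0,"dy":0,"dz":0,"ax":0,"ay":0,"az":0}]'
python3 -c "
from h import *
go(.4715,.2167,.0356,177.1)"
```

```text
time: 17.62
ee_pos: [0.4709, 0.2168, 0.0587]
eef_rot: [0.025, 1.0, -0.001, -0.001]
ft_force: [0.4, -0.2, -3.5]
width: 0.0214
grip_force: 60.0
shift [-0.02 -0.    0.77]
turn units [-0.01 -0.01 -0.  ]
```

```bash

python3 -m crank '[{"claw":1,"dx":-0.02,"dy":0,"dz":0.2,"ax":0,"ay":0,"az":0},{"claw":1,"dx":0,"dy":0,"dz":0.2,"ax":0,"ay":0,"az":0},{"claw":1,"dx":0,"dy":0,"dz":0.15,"ax":0,"ay":0,"az":0},{"claw":1,"dx":0,"dy":0,"dz":0.1,"ax":0,"ay":0,"az":0},{"claw":1,"dx":0,"dy":0,"dz":0,"ax":0,"ay":0,"az":0},{"claw":1,"dx":0,"dy":0,"dz":0,"ax":0,"ay":0,"az":0}]'
python3 -m crank '[{"claw":1,"dx":0,"dy":0,"dz":0.1,"ax":0,"ay":0,"az":0},{"claw":1,"dx":0,"dy":0,"dz":0.03,"ax":0,"ay":0,"az":0},{"claw":1,"dx":0,"dy":0,"dz":0,"ax":0,"ay":0,"az":0},{"claw":1,"dx":0,"dy":0,"dz":0,"ax":0,"ay":0,"az":0}]'
```

```text
time: 18.12
ee_pos: [0.4719, 0.2171, 0.0399]
eef_rot: [0.025, 1.0, -0.0, -0.0]
ft_force: [0.2, 0.6, -3.7]
width: 0.0215
grip_force: 60.0
time: 18.45
ee_pos: [0.4721, 0.2173, 0.0363]
eef_rot: [0.025, 1.0, 0.0, 0.0]
ft_force: [0.2, 0.2, -2.7]
width: 0.021
grip_force: 60.0
```

Touching down (load dropping). Release and lift away.

```bash

python3 -m crank '[{"claw":1,"dx":0,"dy":0,"dz":0.04,"ax":0,"ay":0,"az":0},{"claw":1,"dx":0,"dy":0,"dz":0,"ax":0,"ay":0,"az":0},{"claw":0.3,"dx":0,"dy":0,"dz":0,"ax":0,"ay":0,"az":0},{"claw":0,"dx":0,"dy":0,"dz":0,"ax":0,"ay":0,"az":0},{"claw":-0.5,"dx":0,"dy":0,"dz":0,"ax":0,"ay":0,"az":0},{"claw":-0.5,"dx":0,"dy":0,"dz":0,"ax":0,"ay":0,"az":0},{"claw":-0.5,"dx":0,"dy":0,"dz":0,"ax":0,"ay":0,"az":0},{"claw":-0.5,"dx":0,"dy":0,"dz":-0.3,"ax":0,"ay":0,"az":0}]' 20
python3 -m crank '[{"claw":-0.5,"dx":0,"dy":0,"dz":-0.7,"ax":0,"ay":0,"az":0},{"claw":-0.5,"dx":0,"dy":0,"dz":-1,"ax":0,"ay":0,"az":0},{"claw":-0.5,"dx":-0.3,"dy":0,"dz":-1,"ax":0,"ay":0,"az":0},{"claw":-0.5,"dx":-0.5,"dy":0.5,"dz":-1,"ax":0,"ay":0,"az":0},{"claw":-0.5,"dx":-0.5,"dy":0.5,"dz":-0.5,"ax":0,"ay":0,"az":0},{"claw":-1,"dx":0,"dy":0,"dz":0,"ax":0,"ay":0,"az":0}]' 
python3 -c "
from h import *
st();go(.5898,.378,.082,177)"
```

```text
time: 19.12
ee_pos: [0.471, 0.2166, 0.0428]
eef_rot: [0.025, 1.0, -0.001, -0.001]
ft_force: [-0.0, -0.3, -0.7]
width: 0.0541
grip_force: 0.0
time: 19.62
ee_pos: [0.5158, 0.2485, 0.1748]
eef_rot: [0.025, 1.0, 0.002, 0.003]
ft_force: [-0.3, -0.2, 0.3]
width: 0.0673
grip_force: 0.0
19.6167 [0.51575488 0.24848267 0.17481861] [0.02452176 0.99969055 0.00248916 0.00336057] [-0.27297759 -0.1513154   0.25388808] 0.06731094608367205 0.0
R [[-0.999, 0.049, 0.007], [0.049, 0.999, 0.005], [-0.007, 0.005, -1.0]]
shift [-2.23  4.42  3.13]
turn units [0.05 0.06 0.03]
```

```bash

python3 -m crank '[{"claw":-1,"dx":-0.45,"dy":0.88,"dz":0,"ax":0,"ay":0,"az":0},{"claw":-1,"dx":-0.45,"dy":0.88,"dz":0,"ax":0,"ay":0,"az":0},{"claw":-1,"dx":-0.45,"dy":0.88,"dz":0,"ax":0,"ay":0,"az":0},{"claw":-1,"dx":-0.45,"dy":0.88,"dz":0,"ax":0,"ay":0,"az":0},{"claw":-1,"dx":-0.42,"dy":0.88,"dz":0,"ax":0,"ay":0,"az":0},{"claw":-1,"dx":0,"dy":0,"dz":0.4,"ax":0,"ay":0,"az":0},{"claw":-1,"dx":0,"dy":0,"dz":0,"ax":0,"ay":0,"az":0}]'
python3 -c "
from h import *
go(.5898,.378,.082,177)"
```

```text
time: 20.2
ee_pos: [0.5843, 0.3742, 0.155]
eef_rot: [0.024, 1.0, -0.001, -0.002]
ft_force: [-0.8, -0.9, -1.2]
width: 0.0872
grip_force: 0.0
shift [-0.18  0.14  2.43]
turn units [-0.02 -0.03  0.03]
```

```bash

python3 -m crank '[{"claw":-1,"dx":-0.15,"dy":0.1,"dz":0.7,"ax":0,"ay":0,"az":0},{"claw":-1,"dx":0,"dy":0,"dz":0.9,"ax":0,"ay":0,"az":0},{"claw":-1,"dx":0,"dy":0,"dz":0.7,"ax":0,"ay":0,"az":0},{"claw":1,"dx":0,"dy":0,"dz":0.1,"ax":0,"ay":0,"az":0},{"claw":1,"dx":0,"dy":0,"dz":0,"ax":0,"ay":0,"az":0},{"claw":1,"dx":0,"dy":0,"dz":0,"ax":0,"ay":0,"az":0},{"claw":1,"dx":0,"dy":0,"dz":0,"ax":0,"ay":0,"az":0},{"claw":1,"dx":0,"dy":0,"dz":0,"ax":0,"ay":0,"az":0}]' 20
python3 -m crank '[{"claw":1,"dx":0,"dy":0,"dz":0,"ax":0,"ay":0,"az":0},{"claw":1,"dx":0,"dy":0,"dz":0,"ax":0,"ay":0,"az":0},{"claw":1,"dx":0,"dy":0,"dz":0,"ax":0,"ay":0,"az":0},{"claw":1,"dx":0,"dy":0,"dz":0,"ax":0,"ay":0,"az":0},{"claw":1,"dx":0,"dy":0,"dz":0,"ax":0,"ay":0,"az":0}]'
python3 -m crank '[{"claw":1,"dx":0,"dy":-0.25,"dz":0,"ax":0,"ay":0,"az":0},{"claw":1,"dx":0,"dy":-0.25,"dz":0,"ax":0,"ay":0,"az":0},{"claw":1,"dx":0,"dy":-0.25,"dz":0,"ax":0,"ay":0,"az":0},{"claw":1,"dx":0,"dy":-0.25,"dz":0,"ax":0,"ay":0,"az":0},{"claw":1,"dx":0,"dy":-0.25,"dz":0,"ax":0,"ay":0,"az":0},{"claw":1,"dx":0,"dy":-0.2,"dz":0,"ax":0,"ay":0,"az":0},{"claw":1,"dx":0,"dy":0,"dz":0,"ax":0,"ay":0,"az":0},{"claw":1,"dx":0,"dy":0,"dz":0,"ax":0,"ay":0,"az":0}]'
python3 -c "
from h import *
st();go(.5873,.3275,.082,177)"
```

```text
time: 20.87
ee_pos: [0.591, 0.3766, 0.0879]
eef_rot: [0.025, 1.0, 0.001, 0.001]
ft_force: [-0.2, 0.9, 0.6]
width: 0.0614
grip_force: 0.0
time: 21.28
ee_pos: [0.5902, 0.3764, 0.086]
eef_rot: [0.025, 1.0, 0.0, -0.0]
ft_force: [0.7, -0.1, 0.3]
width: 0.0284
grip_force: 0.0
time: 21.95
ee_pos: [0.5877, 0.3311, 0.0859]
eef_rot: [0.026, 1.0, -0.001, -0.001]
ft_force: [-4.6, -3.1, 3.2]
width: 0.0257
grip_force: 20.0
21.95 [0.58772327 0.33106267 0.08586304] [ 2.59248742e-02  9.99663097e-01 -1.03383433e-03 -7.24110758e-04] [-4.64046516 -3.08114093  3.15249661] 0.02566987025299344 20.00674091745168
R [[-0.999, 0.052, -0.002], [0.052, 0.999, -0.002], [0.001, -0.002, -1.0]]
shift [ 0.01 -0.12  0.13]
turn units [-0.02 -0.01  0.  ]
```

```bash

python3 -m crank '[{"claw":1,"dx":0,"dy":-0.1,"dz":0,"ax":0,"ay":0,"az":0},{"claw":1,"dx":0,"dy":0,"dz":0,"ax":0,"ay":0,"az":0},{"claw":1,"dx":0,"dy":0,"dz":0,"ax":0,"ay":0,"az":0}]'
python3 -m crank '[{"claw":1,"dx":0,"dy":-0.07,"dz":0,"ax":0,"ay":0,"az":0},{"claw":1,"dx":0,"dy":0,"dz":0,"ax":0,"ay":0,"az":0},{"claw":1,"dx":0,"dy":0,"dz":0,"ax":0,"ay":0,"az":0}]'
python3 -m crank '[{"claw":1,"dx":0,"dy":-0.07,"dz":0,"ax":0,"ay":0,"az":0},{"claw":1,"dx":0,"dy":0,"dz":0,"ax":0,"ay":0,"az":0},{"claw":1,"dx":0,"dy":0,"dz":0,"ax":0,"ay":0,"az":0}]'
```

```text
time: 22.2
ee_pos: [0.5876, 0.3297, 0.0859]
eef_rot: [0.025, 1.0, -0.0, -0.0]
ft_force: [-4.7, 0.1, 1.3]
width: 0.0255
grip_force: 20.0
time: 22.45
ee_pos: [0.5876, 0.3283, 0.0859]
eef_rot: [0.025, 1.0, 0.0, -0.0]
ft_force: [-3.1, 4.0, -0.9]
width: 0.0257
grip_force: 20.0
time: 22.7
ee_pos: [0.5875, 0.3263, 0.0859]
eef_rot: [0.025, 1.0, 0.0, -0.0]
ft_force: [-2.9, 3.9, -0.4]
width: 0.0254
grip_force: 20.0
```

Still sliding at about 4 N, so push on until the stop.

```bash

python3 -m crank '[{"claw":1,"dx":0,"dy":-0.07,"dz":0,"ax":0,"ay":0,"az":0},{"claw":1,"dx":0,"dy":0,"dz":0,"ax":0,"ay":0,"az":0},{"claw":1,"dx":0,"dy":0,"dz":0,"ax":0,"ay":0,"az":0}]'
python3 -m crank '[{"claw":1,"dx":0,"dy":-0.05,"dz":0,"ax":0,"ay":0,"az":0},{"claw":1,"dx":0,"dy":0,"dz":0,"ax":0,"ay":0,"az":0},{"claw":1,"dx":0,"dy":0,"dz":0,"ax":0,"ay":0,"az":0}]'
python3 -m crank '[{"claw":1,"dx":0,"dy":-0.05,"dz":0,"ax":0,"ay":0,"az":0},{"claw":1,"dx":0,"dy":0,"dz":0,"ax":0,"ay":0,"az":0},{"claw":1,"dx":0,"dy":0,"dz":0,"ax":0,"ay":0,"az":0}]'
```

```text
time: 22.95
ee_pos: [0.5874, 0.3261, 0.0859]
eef_rot: [0.024, 1.0, 0.002, 0.0]
ft_force: [0.3, 9.1, -3.5]
width: 0.0253
grip_force: 20.0
time: 23.2
ee_pos: [0.5874, 0.3261, 0.086]
eef_rot: [0.024, 1.0, 0.003, 0.001]
ft_force: [2.2, 14.2, -7.4]
width: 0.0257
grip_force: 20.0
time: 23.45
ee_pos: [0.5874, 0.3261, 0.086]
eef_rot: [0.023, 1.0, 0.003, 0.001]
ft_force: [4.1, 19.7, -9.1]
width: 0.0255
grip_force: 20.0
```

Hard stop reached, so the jaw is closed. Relieve the strain, release, rise and look at the sieve from above.

```bash

python3 -m crank '[{"claw":1,"dx":0,"dy":0.1,"dz":0,"ax":0,"ay":0,"az":0},{"claw":-1,"dx":0,"dy":0,"dz":0,"ax":0,"ay":0,"az":0},{"claw":-1,"dx":0,"dy":0,"dz":0,"ax":0,"ay":0,"az":0},{"claw":-1,"dx":0,"dy":0,"dz":0,"ax":0,"ay":0,"az":0},{"claw":-1,"dx":0,"dy":0,"dz":-0.5,"ax":0,"ay":0,"az":0},{"claw":-1,"dx":0,"dy":0,"dz":-1,"ax":0,"ay":0,"az":0},{"claw":-1,"dx":0,"dy":0,"dz":-1,"ax":0,"ay":0,"az":0},{"claw":-1,"dx":-0.3,"dy":-0.7,"dz":-1,"ax":0,"ay":0,"az":0}]'
python3 -m crank '[{"claw":-1,"dx":-0.3,"dy":-0.9,"dz":-1,"ax":0,"ay":0,"az":0},{"claw":-1,"dx":-0.4,"dy":-0.9,"dz":-1,"ax":0,"ay":0,"az":0},{"claw":-1,"dx":-0.5,"dy":-0.9,"dz":-0.8,"ax":0,"ay":0,"az":0},{"claw":-1,"dx":0,"dy":0,"dz":0,"ax":0,"ay":0,"az":0},{"claw":-1,"dx":0,"dy":0,"dz":0,"ax":0,"ay":0,"az":0}]'
python3 -c "
from h import *
st();snap('wrist','w6.png')
cv2.imwrite(f'pics/w6b.png',cv2.resize(cv2.imread(f'pics/w6.png'),(800,600),interpolation=cv2.INTER_CUBIC))"
```

```text
time: 24.12
ee_pos: [0.5937, 0.3059, 0.1919]
eef_rot: [0.023, 1.0, 0.001, -0.001]
ft_force: [0.8, 0.9, 0.1]
width: 0.0641
grip_force: 0.0
time: 24.53
ee_pos: [0.6292, 0.2162, 0.2767]
eef_rot: [0.028, 1.0, -0.0, 0.002]
ft_force: [0.2, 0.3, -0.1]
width: 0.0859
grip_force: 0.0
24.5333 [0.62924476 0.21616431 0.27667024] [ 2.80515662e-02  9.99604471e-01 -4.60167702e-05  2.00221166e-03] [ 0.15740183  0.32628444 -0.09726655] 0.08588365873148644 0.0
R [[-0.998, 0.056, 0.004], [0.056, 0.998, -0.0], [-0.004, 0.0, -1.0]]
```

View pics/w6b.png

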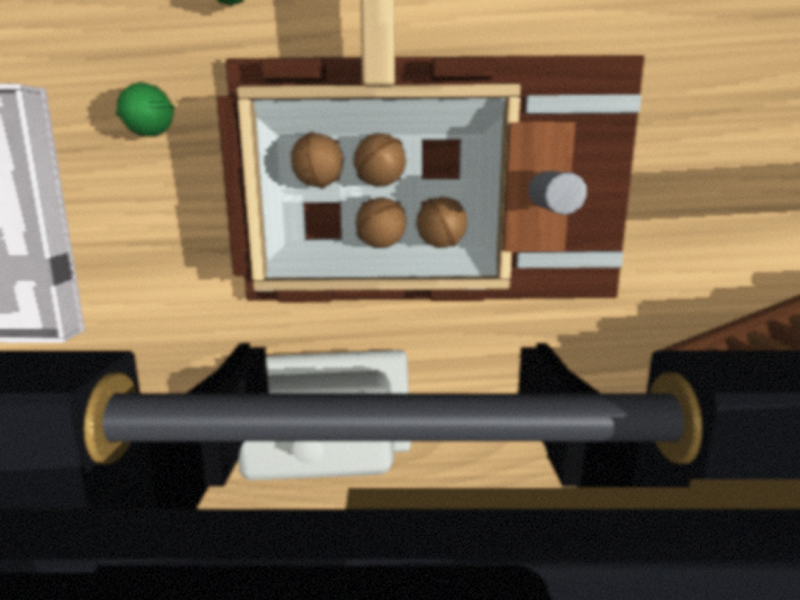

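The sieve sits in the stand with the jaw's lip over its rim. Only four walnuts remain, at (317,159), (380,159), (381,222) and (441,222), with no hazelnuts in it.

```bash
python3 -c "
from h import *
w=load('w6.png');k=.64
W=[at(w,u*k,v*k,.040) for u,v in((317,159),(380,159),(381,222),(441,222))]
print('waln',W)
print('frame',np.mean([at(w,u*k,v*k,.050) for u,v in((238,88),(520,86),(508,290),(253,292))],0),'holes',at(w,441*k,159*k,.027),at(w,322*k,221*k,.027))
snap('scene','s6.png');snap('side','d6.png')
a=load('s1.png')
for u,v in((125,260),(195,245),(95,135)): print('toaster',at(a,u*.64,v*.64,0))
go(*W[0][:2],.12,132)
b=cv2.imread('pics/s6.png')[100:250,100:300];d=cv2.imread('pics/d6.png')[190:384,190:400]
cv2.imwrite('pics/m6.png',np.hstack([cv2.resize(b,(400,300),interpolation=2),cv2.resize(d,(325,300),interpolation=2)]))"
```

```text
waln [array([0.5578, 0.1652, 0.04  ]), array([0.5604, 0.2113, 0.04  ]), array([0.6064, 0.2092, 0.04  ]), array([0.609 , 0.2545, 0.04  ])]
frame [0.585025 0.2098   0.05    ] holes [0.5631 0.2572 0.027 ] [0.6047 0.1628 0.027 ]
toaster [ 0.7297 -0.6144  0.    ]
toaster [ 0.5959 -0.5553  0.    ]
toaster [ 0.452  -1.2851 -0.    ]
shift [ 2.19 -1.95  5.12]
turn units [-0.01 -0.01  7.53]
```

View pics/m6.png

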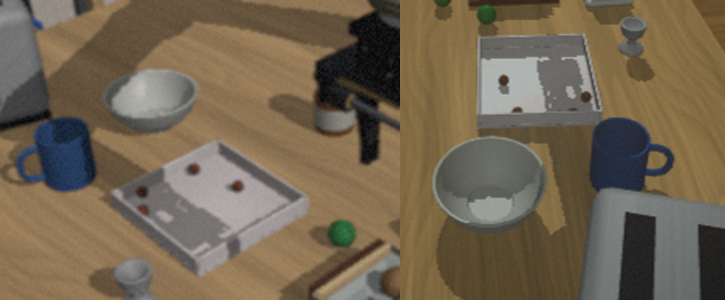

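The bowl is still at about (.493, -.402), and all four hazelnuts are in the tray. Go to the first walnut with a diagonal grasp, which clears its neighbours.

```bash

python3 -m crank '[{"claw":-0.2,"dx":0.75,"dy":-0.65,"dz":0,"ax":0,"ay":0,"az":0},{"claw":-0.2,"dx":0.75,"dy":-0.65,"dz":0,"ax":0,"ay":0,"az":0},{"claw":-0.2,"dx":0.69,"dy":-0.65,"dz":0,"ax":0,"ay":0,"az":0},{"claw":-0.2,"dx":0,"dy":0,"dz":0.5,"ax":0,"ay":0,"az":0.95},{"claw":-0.2,"dx":0,"dy":0,"dz":0.6,"ax":0,"ay":0,"az":0.95},{"claw":-0.2,"dx":0,"dy":0,"dz":0.6,"ax":0,"ay":0,"az":0.95},{"claw":-0.2,"dx":0,"dy":0,"dz":0.6,"ax":0,"ay":0,"az":0.95},{"claw":-0.2,"dx":0,"dy":0,"dz":0.6,"ax":0,"ay":0,"az":0.95}]'
python3 -m crank '[{"claw":-0.2,"dx":0,"dy":0,"dz":0.6,"ax":0,"ay":0,"az":0.95},{"claw":-0.2,"dx":0,"dy":0,"dz":0.6,"ax":0,"ay":0,"az":0.95},{"claw":-0.2,"dx":0,"dy":0,"dz":0.6,"ax":0,"ay":0,"az":0.88},{"claw":-0.2,"dx":0,"dy":0,"dz":0.2,"ax":0,"ay":0,"az":0},{"claw":-0.2,"dx":0,"dy":0,"dz":0,"ax":0,"ay":0,"az":0},{"claw":-0.2,"dx":0,"dy":0,"dz":0,"ax":0,"ay":0,"az":0}]'
python3 -c "
from h import *
st();go(.559,.165,.046,132); print(r.read_state()['joint_positions'])"
```

```text
time: 25.35
ee_pos: [0.5576, 0.1657, 0.1858]
eef_rot: [0.272, 0.962, -0.0, -0.001]
ft_force: [1.0, -0.7, -0.2]
width: 0.053
grip_force: 0.0
time: 25.85
ee_pos: [0.5584, 0.1652, 0.1277]
eef_rot: [0.405, 0.914, -0.0, -0.0]
ft_force: [0.3, -0.2, 0.2]
width: 0.0525
grip_force: 0.0
25.85 [0.5583777  0.16522302 0.1276601 ] [ 4.05454027e-01  9.14115373e-01 -2.51668988e-04 -2.30057672e-04] [ 0.27601859 -0.22351852  0.15215585] 0.05252506035343872 0.0
R [[-0.671, 0.741, -0.001], [0.741, 0.671, -0.0], [0.0, -0.001, -1.0]]
shift [-0.02  0.01  2.72]
turn units [-0.01 -0.    0.03]
[-0.6657608   0.3282952   0.36066471  1.72420811 -0.12713503  1.11276091
  0.46953863]
```

```bash

python3 -m crank '[{"claw":-0.2,"dx":0,"dy":0,"dz":0.6,"ax":0,"ay":0,"az":0},{"claw":-0.2,"dx":0,"dy":0,"dz":0.8,"ax":0,"ay":0,"az":0},{"claw":-0.2,"dx":0,"dy":0,"dz":0.7,"ax":0,"ay":0,"az":0},{"claw":-0.2,"dx":0,"dy":0,"dz":0.5,"ax":0,"ay":0,"az":0},{"claw":-0.2,"dx":0,"dy":0,"dz":0,"ax":0,"ay":0,"az":0},{"claw":1,"dx":0,"dy":0,"dz":0,"ax":0,"ay":0,"az":0},{"claw":1,"dx":0,"dy":0,"dz":0,"ax":0,"ay":0,"az":0},{"claw":1,"dx":0,"dy":0,"dz":0,"ax":0,"ay":0,"az":0}]' 10
python3 -m crank '[{"claw":1,"dx":0,"dy":0,"dz":0,"ax":0,"ay":0,"az":0},{"claw":1,"dx":0,"dy":0,"dz":0,"ax":0,"ay":0,"az":0}]'
```

```text
time: 26.52
ee_pos: [0.5596, 0.1649, 0.0513]
eef_rot: [0.407, 0.913, 0.001, 0.001]
ft_force: [-4.7, -3.7, 3.2]
width: 0.0392
grip_force: 3.1
time: 26.68
ee_pos: [0.5595, 0.1648, 0.051]
eef_rot: [0.407, 0.913, 0.001, 0.001]
ft_force: [-1.4, -1.6, 7.1]
width: 0.039
grip_force: 10.0
```

```bash

python3 -m crank '[{"claw":1,"dx":0,"dy":0,"dz":-0.2,"ax":0,"ay":0,"az":0},{"claw":1,"dx":0,"dy":0,"dz":-0.5,"ax":0,"ay":0,"az":0},{"claw":1,"dx":0,"dy":0,"dz":-0.8,"ax":0,"ay":0,"az":0},{"claw":1,"dx":0,"dy":0,"dz":-1,"ax":0,"ay":0,"az":0},{"claw":1,"dx":0,"dy":0,"dz":-0.8,"ax":0,"ay":0,"az":0},{"claw":1,"dx":0,"dy":0,"dz":0,"ax":0,"ay":0,"az":0}]' 15
python3 -c "
from h import *
go(.493,-.403,.15,132)"
```

```text
time: 27.18
ee_pos: [0.5613, 0.1654, 0.1545]
eef_rot: [0.407, 0.913, 0.003, 0.003]
ft_force: [0.6, 0.5, -0.1]
width: 0.0387
grip_force: 15.0
shift [-12.58 -14.35   0.06]
turn units [ 0.08  0.02 -0.01]
```

```bash

python3 -m crank '[{"claw":1,"dx":-0.35,"dy":-0.4,"dz":0,"ax":0,"ay":0,"az":0},{"claw":1,"dx":-0.7,"dy":-0.8,"dz":0,"ax":0,"ay":0,"az":0},{"claw":1,"dx":-0.79,"dy":-0.9,"dz":0,"ax":0,"ay":0,"az":0},{"claw":1,"dx":-0.79,"dy":-0.9,"dz":0,"ax":0,"ay":0,"az":0},{"claw":1,"dx":-0.79,"dy":-0.9,"dz":0,"ax":0,"ay":0,"az":0},{"claw":1,"dx":-0.79,"dy":-0.9,"dz":0,"ax":0,"ay":0,"az":0},{"claw":1,"dx":-0.79,"dy":-0.9,"dz":0,"ax":0,"ay":0,"az":0},{"claw":1,"dx":-0.79,"dy":-0.9,"dz":0,"ax":0,"ay":0,"az":0}]'
python3 -m crank '[{"claw":1,"dx":-0.79,"dy":-0.9,"dz":0,"ax":0,"ay":0,"az":0},{"claw":1,"dx":-0.79,"dy":-0.9,"dz":0,"ax":0,"ay":0,"az":0},{"claw":1,"dx":-0.79,"dy":-0.9,"dz":0,"ax":0,"ay":0,"az":0},{"claw":1,"dx":-0.79,"dy":-0.9,"dz":0,"ax":0,"ay":0,"az":0},{"claw":1,"dx":-0.79,"dy":-0.9,"dz":0,"ax":0,"ay":0,"az":0},{"claw":1,"dx":-0.79,"dy":-0.9,"dz":0,"ax":0,"ay":0,"az":0},{"claw":1,"dx":-0.7,"dy":-0.8,"dz":0,"ax":0,"ay":0,"az":0},{"claw":1,"dx":-0.5,"dy":-0.6,"dz":0,"ax":0,"ay":0,"az":0}]'
python3 -m crank '[{"claw":1,"dx":-0.3,"dy":-0.4,"dz":0.5,"ax":0,"ay":0,"az":0},{"claw":1,"dx":0,"dy":0,"dz":0.5,"ax":0,"ay":0,"az":0},{"claw":1,"dx":0,"dy":0,"dz":0,"ax":0,"ay":0,"az":0}]'
python3 -c "
from h import *
go(.493,-.403,.066,132)"
```

```text
time: 27.85
ee_pos: [0.5262, -0.0991, 0.1483]
eef_rot: [0.407, 0.913, 0.0, -0.0]
ft_force: [0.9, 0.0, 0.3]
width: 0.0383
grip_force: 15.0
time: 28.52
ee_pos: [0.4926, -0.3693, 0.1482]
eef_rot: [0.409, 0.913, -0.001, -0.0]
ft_force: [0.8, 0.4, 0.1]
width: 0.0385
grip_force: 15.0
time: 28.77
ee_pos: [0.4891, -0.3809, 0.1154]
eef_rot: [0.408, 0.913, -0.0, -0.002]
ft_force: [-0.3, 0.9, -1.1]
width: 0.039
grip_force: 15.0
shift [-0.64 -0.39  1.64]
turn units [-0.02 -0.04 -0.04]
```

```bash
cat >> h.py <<'E'
def bowlshift(n):
    snap('side',f'd{n}.png')
    a=cv2.imread('pics/d6.png',0)[300:345,205:290];b=cv2.imread(f'pics/d{n}.png',0)
    m=cv2.matchTemplate(b[270:384,150:340],a,cv2.TM_CCOEFF_NORMED);_,v,_,p=cv2.minMaxLoc(m);print('bowl px shift',p[0]-55,p[1]-30,v)
E
python3 -m crank '[{"claw":1,"dx":-0.3,"dy":-0.2,"dz":0.3,"ax":0,"ay":0,"az":0},{"claw":1,"dx":-0.34,"dy":-0.2,"dz":0.3,"ax":0,"ay":0,"az":0},{"claw":1,"dx":0,"dy":0,"dz":0.1,"ax":0,"ay":0,"az":0},{"claw":1,"dx":0,"dy":0,"dz":0,"ax":0,"ay":0,"az":0}]'
python3 -c "
from h import *
bowlshift(7);go(.493,-.403,.066,132)"
```

```text
time: 29.1
ee_pos: [0.4951, -0.4023, 0.097]
eef_rot: [0.407, 0.913, 0.0, -0.001]
ft_force: [0.2, -0.2, 0.2]
width: 0.0385
grip_force: 15.0
bowl px shift 0 0 0.9066989421844482
shift [ 0.03 -0.09  1.05]
turn units [ 0.   -0.01 -0.01]
```

Bowl in place. Lower and release.

```bash

python3 -m crank '[{"claw":1,"dx":0,"dy":-0.05,"dz":0.5,"ax":0,"ay":0,"az":0},{"claw":1,"dx":0,"dy":0,"dz":0.5,"ax":0,"ay":0,"az":0},{"claw":1,"dx":0,"dy":0,"dz":0.1,"ax":0,"ay":0,"az":0},{"claw":1,"dx":0,"dy":0,"dz":0,"ax":0,"ay":0,"az":0},{"claw":-0.2,"dx":0,"dy":0,"dz":0,"ax":0,"ay":0,"az":0},{"claw":-0.2,"dx":0,"dy":0,"dz":0,"ax":0,"ay":0,"az":0},{"claw":-0.2,"dx":0,"dy":0,"dz":-0.2,"ax":0,"ay":0,"az":0},{"claw":-0.2,"dx":0,"dy":0,"dz":-0.6,"ax":0,"ay":0,"az":0}]'
python3 -m crank '[{"claw":-0.2,"dx":0,"dy":0,"dz":-1,"ax":0,"ay":0,"az":0},{"claw":-0.2,"dx":0,"dy":0,"dz":-1,"ax":0,"ay":0,"az":0}]'
python3 -c "
from h import *
go(.561,.211,.13,132)"
```

```text
time: 29.82
ee_pos: [0.4938, -0.4029, 0.0876]
eef_rot: [0.407, 0.913, 0.0, -0.001]
ft_force: [-0.3, -0.2, 0.4]
width: 0.0507
grip_force: 0.0
time: 29.98
ee_pos: [0.4942, -0.4036, 0.1501]
eef_rot: [0.407, 0.913, 0.0, -0.0]
ft_force: [1.0, -0.6, 0.1]
width: 0.052
grip_force: 0.0
shift [13.76 15.34  0.67]
turn units [-0.   -0.01 -0.01]
```

```bash

python3 -m crank '[{"claw":-0.2,"dx":0.4,"dy":0.45,"dz":0,"ax":0,"ay":0,"az":0},{"claw":-0.2,"dx":0.79,"dy":0.88,"dz":0,"ax":0,"ay":0,"az":0},{"claw":-0.2,"dx":0.79,"dy":0.88,"dz":0,"ax":0,"ay":0,"az":0},{"claw":-0.2,"dx":0.79,"dy":0.88,"dz":0,"ax":0,"ay":0,"az":0},{"claw":-0.2,"dx":0.79,"dy":0.88,"dz":0,"ax":0,"ay":0,"az":0},{"claw":-0.2,"dx":0.79,"dy":0.88,"dz":0,"ax":0,"ay":0,"az":0},{"claw":-0.2,"dx":0.79,"dy":0.88,"dz":0,"ax":0,"ay":0,"az":0},{"claw":-0.2,"dx":0.79,"dy":0.88,"dz":0,"ax":0,"ay":0,"az":0}]'
python3 -m crank '[{"claw":-0.2,"dx":0.79,"dy":0.88,"dz":0,"ax":0,"ay":0,"az":0},{"claw":-0.2,"dx":0.79,"dy":0.88,"dz":0,"ax":0,"ay":0,"az":0},{"claw":-0.2,"dx":0.79,"dy":0.88,"dz":0,"ax":0,"ay":0,"az":0},{"claw":-0.2,"dx":0.79,"dy":0.88,"dz":0,"ax":0,"ay":0,"az":0},{"claw":-0.2,"dx":0.79,"dy":0.88,"dz":0,"ax":0,"ay":0,"az":0},{"claw":-0.2,"dx":0.79,"dy":0.88,"dz":0,"ax":0,"ay":0,"az":0},{"claw":-0.2,"dx":0.79,"dy":0.88,"dz":0,"ax":0,"ay":0,"az":0},{"claw":-0.2,"dx":0.79,"dy":0.88,"dz":0,"ax":0,"ay":0,"az":0}]'
python3 -m crank '[{"claw":-0.2,"dx":0.79,"dy":0.88,"dz":0,"ax":0,"ay":0,"az":0},{"claw":-0.2,"dx":0.5,"dy":0.55,"dz":0.2,"ax":0,"ay":0,"az":0},{"claw":-0.2,"dx":0.2,"dy":0.25,"dz":0.3,"ax":0,"ay":0,"az":0},{"claw":-0.2,"dx":0,"dy":0,"dz":0.3,"ax":0,"ay":0,"az":0},{"claw":-0.2,"dx":0,"dy":0,"dz":0,"ax":0,"ay":0,"az":0},{"claw":-0.2,"dx":0,"dy":0,"dz":0,"ax":0,"ay":0,"az":0}]'
python3 -c "
from h import *
go(.561,.211,.048,132)"
```

```text
time: 30.65
ee_pos: [0.5235, -0.1374, 0.1499]
eef_rot: [0.408, 0.913, 0.0, 0.001]
ft_force: [0.7, 0.2, -0.0]
width: 0.0523
grip_force: 0.0
time: 31.32
ee_pos: [0.554, 0.1449, 0.15]
eef_rot: [0.408, 0.913, 0.001, 0.001]
ft_force: [1.4, -0.7, 0.7]
width: 0.0521
grip_force: 0.0
time: 31.82
ee_pos: [0.5613, 0.2077, 0.1243]
eef_rot: [0.408, 0.913, -0.001, -0.0]
ft_force: [-0.1, -0.2, 0.4]
width: 0.052
grip_force: 0.0
shift [0.09 0.07 2.54]
turn units [-0.01  0.01 -0.04]
```

```bash

python3 -m crank '[{"claw":-0.2,"dx":0.09,"dy":0.07,"dz":0.6,"ax":0,"ay":0,"az":0},{"claw":-0.2,"dx":0,"dy":0,"dz":0.8,"ax":0,"ay":0,"az":0},{"claw":-0.2,"dx":0,"dy":0,"dz":0.6,"ax":0,"ay":0,"az":0},{"claw":-0.2,"dx":0,"dy":0,"dz":0.4,"ax":0,"ay":0,"az":0},{"claw":-0.2,"dx":0,"dy":0,"dz":0,"ax":0,"ay":0,"az":0},{"claw":1,"dx":0,"dy":0,"dz":0,"ax":0,"ay":0,"az":0},{"claw":1,"dx":0,"dy":0,"dz":0,"ax":0,"ay":0,"az":0},{"claw":1,"dx":0,"dy":0,"dz":0,"ax":0,"ay":0,"az":0}]' 10
python3 -m crank '[{"claw":1,"dx":0,"dy":0,"dz":0,"ax":0,"ay":0,"az":0},{"claw":1,"dx":0,"dy":0,"dz":0,"ax":0,"ay":0,"az":0}]' 15
python3 -m crank '[{"claw":1,"dx":0,"dy":0,"dz":-0.2,"ax":0,"ay":0,"az":0},{"claw":1,"dx":0,"dy":0,"dz":-0.5,"ax":0,"ay":0,"az":0},{"claw":1,"dx":0,"dy":0,"dz":-0.8,"ax":0,"ay":0,"az":0},{"claw":1,"dx":0,"dy":0,"dz":-1,"ax":0,"ay":0,"az":0},{"claw":1,"dx":0,"dy":0,"dz":-0.8,"ax":0,"ay":0,"az":0},{"claw":1,"dx":0,"dy":0,"dz":0,"ax":0,"ay":0,"az":0}]' 15
python3 -c "
from h import *
go(.478,-.395,.15,132)"
```

```text
time: 32.48
ee_pos: [0.5615, 0.2129, 0.054]
eef_rot: [0.408, 0.913, 0.0, 0.0]
ft_force: [-4.7, -6.1, 4.3]
width: 0.0395
grip_force: 4.1
time: 32.65
ee_pos: [0.5613, 0.2126, 0.0539]
eef_rot: [0.408, 0.913, -0.0, 0.0]
ft_force: [-2.8, -3.8, 5.2]
width: 0.0378
grip_force: 15.2
time: 33.15
ee_pos: [0.564, 0.2148, 0.1583]
eef_rot: [0.407, 0.913, 0.004, 0.003]
ft_force: [1.1, -0.6, -0.2]
width: 0.0378
grip_force: 14.8
shift [-13.21 -15.71   0.16]
turn units [ 0.09  0.02 -0.01]
```

```bash

python3 -m crank '[{"claw":1,"dx":-0.4,"dy":-0.48,"dz":0,"ax":0,"ay":0,"az":0},{"claw":1,"dx":-0.76,"dy":-0.9,"dz":0,"ax":0,"ay":0,"az":0},{"claw":1,"dx":-0.76,"dy":-0.9,"dz":0,"ax":0,"ay":0,"az":0},{"claw":1,"dx":-0.76,"dy":-0.9,"dz":0,"ax":0,"ay":0,"az":0},{"claw":1,"dx":-0.76,"dy":-0.9,"dz":0,"ax":0,"ay":0,"az":0},{"claw":1,"dx":-0.76,"dy":-0.9,"dz":0,"ax":0,"ay":0,"az":0},{"claw":1,"dx":-0.76,"dy":-0.9,"dz":0,"ax":0,"ay":0,"az":0},{"claw":1,"dx":-0.76,"dy":-0.9,"dz":0,"ax":0,"ay":0,"az":0}]'
python3 -m crank '[{"claw":1,"dx":-0.76,"dy":-0.9,"dz":0,"ax":0,"ay":0,"az":0},{"claw":1,"dx":-0.76,"dy":-0.9,"dz":0,"ax":0,"ay":0,"az":0},{"claw":1,"dx":-0.76,"dy":-0.9,"dz":0,"ax":0,"ay":0,"az":0},{"claw":1,"dx":-0.76,"dy":-0.9,"dz":0,"ax":0,"ay":0,"az":0},{"claw":1,"dx":-0.76,"dy":-0.9,"dz":0,"ax":0,"ay":0,"az":0},{"claw":1,"dx":-0.76,"dy":-0.9,"dz":0,"ax":0,"ay":0,"az":0},{"claw":1,"dx":-0.76,"dy":-0.9,"dz":0,"ax":0,"ay":0,"az":0},{"claw":1,"dx":-0.76,"dy":-0.9,"dz":0,"ax":0,"ay":0,"az":0}]'
python3 -m crank '[{"claw":1,"dx":-0.76,"dy":-0.9,"dz":0,"ax":0,"ay":0,"az":0},{"claw":1,"dx":-0.5,"dy":-0.6,"dz":0.4,"ax":0,"ay":0,"az":0},{"claw":1,"dx":-0.15,"dy":-0.23,"dz":0.6,"ax":0,"ay":0,"az":0},{"claw":1,"dx":0,"dy":0,"dz":0.6,"ax":0,"ay":0,"az":0},{"claw":1,"dx":0,"dy":0,"dz":0,"ax":0,"ay":0,"az":0}]'
python3 -c "
from h import *
bowlshift(8);go(.478,-.395,.072,132)"
```

```text
time: 33.82
ee_pos: [0.5238, -0.0519, 0.1519]
eef_rot: [0.407, 0.913, 0.0, 0.0]
ft_force: [0.9, -0.4, 0.9]
width: 0.038
grip_force: 14.8
time: 34.48
ee_pos: [0.4849, -0.3318, 0.1519]
eef_rot: [0.407, 0.913, 0.0, 0.0]
ft_force: [0.7, -1.3, 0.1]
width: 0.0377
grip_force: 14.8
time: 34.9
ee_pos: [0.473, -0.3958, 0.1004]
eef_rot: [0.408, 0.913, 0.0, -0.002]
ft_force: [-0.6, 0.4, -0.7]
width: 0.0376
grip_force: 14.8
bowl px shift 0 0 0.5532584190368652
shift [-0.08  0.12  1.01]
turn units [-0.01 -0.03 -0.02]
```

```bash
python3 -c "
from h import *
a=cv2.imread('pics/d6.png',0)[315:350,200:295];b=cv2.imread('pics/d8.png',0)
m=cv2.matchTemplate(b[280:384,150:345],a,cv2.TM_CCOEFF_NORMED);print(cv2.minMaxLoc(m))
print(np.abs(cv2.imread('pics/d6.png',0)[330:350,200:295].astype(int)-b[330:350,200:295]).mean())"
python3 -m crank '[{"claw":1,"dx":0,"dy":0.06,"dz":0.5,"ax":0,"ay":0,"az":0},{"claw":1,"dx":0,"dy":0,"dz":0.3,"ax":0,"ay":0,"az":0},{"claw":1,"dx":0,"dy":0,"dz":0,"ax":0,"ay":0,"az":0}]'
```

```text
(-0.45542672276496887, 0.6004789471626282, (26, 0), (50, 35))
11.649473684210527
time: 35.2
ee_pos: [0.4764, -0.3938, 0.0787]
eef_rot: [0.407, 0.914, 0.0, -0.001]
ft_force: [0.3, -0.8, -0.5]
width: 0.0375
grip_force: 14.8
```

```bash

python3 -m crank '[{"claw":1,"dx":0,"dy":0,"dz":0.1,"ax":0,"ay":0,"az":0},{"claw":1,"dx":0,"dy":0,"dz":0,"ax":0,"ay":0,"az":0},{"claw":-0.2,"dx":0,"dy":0,"dz":0,"ax":0,"ay":0,"az":0},{"claw":-0.2,"dx":0,"dy":0,"dz":0,"ax":0,"ay":0,"az":0},{"claw":-0.2,"dx":0,"dy":0,"dz":0,"ax":0,"ay":0,"az":0},{"claw":-0.2,"dx":0,"dy":0,"dz":-0.5,"ax":0,"ay":0,"az":0},{"claw":-0.2,"dx":0,"dy":0,"dz":-1,"ax":0,"ay":0,"az":0},{"claw":-0.2,"dx":0,"dy":0,"dz":-1,"ax":0,"ay":0,"az":0}]'
python3 -c "
from h import *
go(.607,.209,.13,132);snap('side','d9.png')
cv2.imwrite('pics/m9.png',cv2.resize(cv2.imread('pics/d9.png')[190:384,190:400],(650,600),interpolation=2))"
```

```text
time: 35.87
ee_pos: [0.4759, -0.3946, 0.1519]
eef_rot: [0.407, 0.913, 0.0, -0.001]
ft_force: [-0.6, -0.4, 0.5]
width: 0.0519
grip_force: 0.0
shift [12.05 16.69  0.74]
turn units [-0.01 -0.02 -0.01]
```

View pics/m9.png

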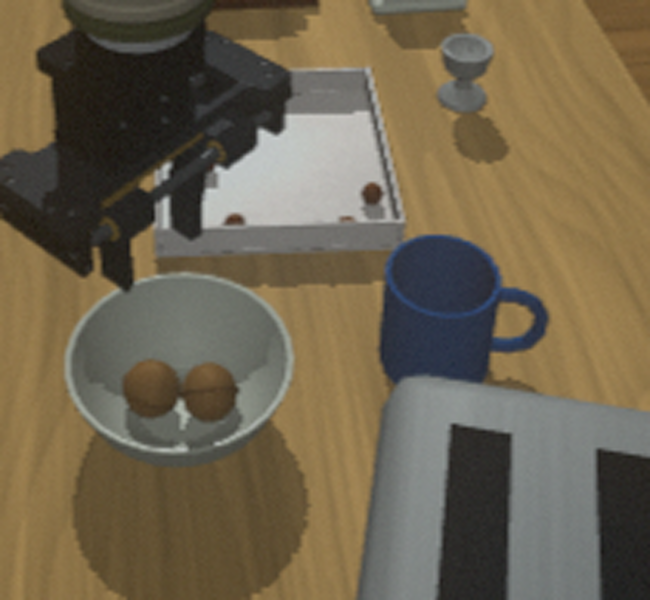

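Two walnuts are in the bowl, at (151,388) and (209,392). Go for the third.

```bash

python3 -m crank '[{"claw":-0.2,"dx":0.35,"dy":0.48,"dz":0,"ax":0,"ay":0,"az":0},{"claw":-0.2,"dx":0.66,"dy":0.91,"dz":0,"ax":0,"ay":0,"az":0},{"claw":-0.2,"dx":0.66,"dy":0.91,"dz":0,"ax":0,"ay":0,"az":0},{"claw":-0.2,"dx":0.66,"dy":0.91,"dz":0,"ax":0,"ay":0,"az":0},{"claw":-0.2,"dx":0.66,"dy":0.91,"dz":0,"ax":0,"ay":0,"az":0},{"claw":-0.2,"dx":0.66,"dy":0.91,"dz":0,"ax":0,"ay":0,"az":0},{"claw":-0.2,"dx":0.66,"dy":0.91,"dz":0,"ax":0,"ay":0,"az":0},{"claw":-0.2,"dx":0.66,"dy":0.91,"dz":0,"ax":0,"ay":0,"az":0}]'
python3 -m crank '[{"claw":-0.2,"dx":0.66,"dy":0.91,"dz":0,"ax":0,"ay":0,"az":0},{"claw":-0.2,"dx":0.66,"dy":0.91,"dz":0,"ax":0,"ay":0,"az":0},{"claw":-0.2,"dx":0.66,"dy":0.91,"dz":0,"ax":0,"ay":0,"az":0},{"claw":-0.2,"dx":0.66,"dy":0.91,"dz":0,"ax":0,"ay":0,"az":0},{"claw":-0.2,"dx":0.66,"dy":0.91,"dz":0,"ax":0,"ay":0,"az":0},{"claw":-0.2,"dx":0.66,"dy":0.91,"dz":0,"ax":0,"ay":0,"az":0},{"claw":-0.2,"dx":0.66,"dy":0.91,"dz":0,"ax":0,"ay":0,"az":0},{"claw":-0.2,"dx":0.66,"dy":0.91,"dz":0,"ax":0,"ay":0,"az":0}]'
python3 -m crank '[{"claw":-0.2,"dx":0.66,"dy":0.91,"dz":0,"ax":0,"ay":0,"az":0},{"claw":-0.2,"dx":0.66,"dy":0.91,"dz":0,"ax":0,"ay":0,"az":0},{"claw":-0.2,"dx":0.36,"dy":0.5,"dz":0.2,"ax":0,"ay":0,"az":0},{"claw":-0.2,"dx":0.12,"dy":0.24,"dz":0.3,"ax":0,"ay":0,"az":0},{"claw":-0.2,"dx":0,"dy":0,"dz":0.3,"ax":0,"ay":0,"az":0},{"claw":-0.2,"dx":0,"dy":0,"dz":0,"ax":0,"ay":0,"az":0},{"claw":-0.2,"dx":0,"dy":0,"dz":0,"ax":0,"ay":0,"az":0}]'
python3 -c "
from h import *
go(.607,.209,.05,132)"
```

```text
time: 36.58
ee_pos: [0.5301, -0.1451, 0.152]
eef_rot: [0.407, 0.913, 0.0, 0.0]
ft_force: [0.9, 0.3, -0.1]
width: 0.0523
grip_force: 0.0
time: 37.25
ee_pos: [0.5868, 0.1187, 0.1519]
eef_rot: [0.407, 0.913, 0.0, 0.0]
ft_force: [0.7, -0.8, -0.4]
width: 0.0519
grip_force: 0.0
time: 37.83
ee_pos: [0.6073, 0.2056, 0.1267]
eef_rot: [0.409, 0.913, -0.001, -0.0]
ft_force: [0.2, -0.9, 0.5]
width: 0.0522
grip_force: 0.0
shift [0.09 0.07 2.56]
turn units [-0.02  0.   -0.04]
```

```bash

python3 -m crank '[{"claw":-0.2,"dx":0.07,"dy":0.05,"dz":0.6,"ax":0,"ay":0,"az":0},{"claw":-0.2,"dx":0,"dy":0,"dz":0.8,"ax":0,"ay":0,"az":0},{"claw":-0.2,"dx":0,"dy":0,"dz":0.6,"ax":0,"ay":0,"az":0},{"claw":-0.2,"dx":0,"dy":0,"dz":0.4,"ax":0,"ay":0,"az":0},{"claw":-0.2,"dx":0,"dy":0,"dz":0,"ax":0,"ay":0,"az":0},{"claw":1,"dx":0,"dy":0,"dz":0,"ax":0,"ay":0,"az":0},{"claw":1,"dx":0,"dy":0,"dz":0,"ax":0,"ay":0,"az":0},{"claw":1,"dx":0,"dy":0,"dz":0,"ax":0,"ay":0,"az":0}]' 10
python3 -m crank '[{"claw":1,"dx":0,"dy":0,"dz":0,"ax":0,"ay":0,"az":0},{"claw":1,"dx":0,"dy":0,"dz":0,"ax":0,"ay":0,"az":0}]' 15
python3 -m crank '[{"claw":1,"dx":0,"dy":0,"dz":-0.2,"ax":0,"ay":0,"az":0},{"claw":1,"dx":0,"dy":0,"dz":-0.5,"ax":0,"ay":0,"az":0},{"claw":1,"dx":0,"dy":0,"dz":-0.8,"ax":0,"ay":0,"az":0},{"claw":1,"dx":0,"dy":0,"dz":-1,"ax":0,"ay":0,"az":0},{"claw":1,"dx":0,"dy":0,"dz":-0.8,"ax":0,"ay":0,"az":0},{"claw":1,"dx":0,"dy":0,"dz":0,"ax":0,"ay":0,"az":0}]' 15
python3 -c "
from h import *
go(.493,-.385,.15,132)"
```

```text
time: 38.5
ee_pos: [0.6081, 0.211, 0.0572]
eef_rot: [0.408, 0.913, 0.001, 0.001]
ft_force: [-3.0, -3.8, 3.1]
width: 0.0397
grip_force: 3.0
time: 38.67
ee_pos: [0.6075, 0.2103, 0.0568]
eef_rot: [0.408, 0.913, -0.0, 0.0]
ft_force: [-3.9, -3.1, 6.2]
width: 0.0357
grip_force: 15.2
time: 39.17
ee_pos: [0.6101, 0.2122, 0.1612]
eef_rot: [0.407, 0.913, 0.004, 0.003]
ft_force: [0.7, 0.4, 0.0]
width: 0.0355
grip_force: 14.3
shift [-12.2  -16.21   0.26]
turn units [ 0.09  0.02 -0.01]
```

```bash

python3 -m crank '[{"claw":1,"dx":-0.35,"dy":-0.48,"dz":0,"ax":0,"ay":0,"az":0},{"claw":1,"dx":-0.66,"dy":-0.88,"dz":0,"ax":0,"ay":0,"az":0},{"claw":1,"dx":-0.66,"dy":-0.88,"dz":0,"ax":0,"ay":0,"az":0},{"claw":1,"dx":-0.66,"dy":-0.88,"dz":0,"ax":0,"ay":0,"az":0},{"claw":1,"dx":-0.66,"dy":-0.88,"dz":0,"ax":0,"ay":0,"az":0},{"claw":1,"dx":-0.66,"dy":-0.88,"dz":0,"ax":0,"ay":0,"az":0},{"claw":1,"dx":-0.66,"dy":-0.88,"dz":0,"ax":0,"ay":0,"az":0},{"claw":1,"dx":-0.66,"dy":-0.88,"dz":0,"ax":0,"ay":0,"az":0}]'
python3 -m crank '[{"claw":1,"dx":-0.66,"dy":-0.88,"dz":0,"ax":0,"ay":0,"az":0},{"claw":1,"dx":-0.66,"dy":-0.88,"dz":0,"ax":0,"ay":0,"az":0},{"claw":1,"dx":-0.66,"dy":-0.88,"dz":0,"ax":0,"ay":0,"az":0},{"claw":1,"dx":-0.66,"dy":-0.88,"dz":0,"ax":0,"ay":0,"az":0},{"claw":1,"dx":-0.66,"dy":-0.88,"dz":0,"ax":0,"ay":0,"az":0},{"claw":1,"dx":-0.66,"dy":-0.88,"dz":0,"ax":0,"ay":0,"az":0},{"claw":1,"dx":-0.66,"dy":-0.88,"dz":0,"ax":0,"ay":0,"az":0},{"claw":1,"dx":-0.66,"dy":-0.88,"dz":0,"ax":0,"ay":0,"az":0}]'
python3 -m crank '[{"claw":1,"dx":-0.66,"dy":-0.88,"dz":0,"ax":0,"ay":0,"az":0},{"claw":1,"dx":-0.66,"dy":-0.88,"dz":0,"ax":0,"ay":0,"az":0},{"claw":1,"dx":-0.45,"dy":-0.55,"dz":0.4,"ax":0,"ay":0,"az":0},{"claw":1,"dx":-0.18,"dy":-0.22,"dz":0.5,"ax":0,"ay":0,"az":0},{"claw":1,"dx":0,"dy":0,"dz":0.4,"ax":0,"ay":0,"az":0},{"claw":1,"dx":0,"dy":0,"dz":0,"ax":0,"ay":0,"az":0}]'
python3 -c "
from h import *
bowlshift(10);go(.493,-.385,.08,132)
a=cv2.imread('pics/d9.png',0)[315:350,200:295];b=cv2.imread('pics/d10.png',0)
m=cv2.matchTemplate(b[280:384,150:345],a,cv2.TM_CCOEFF_NORMED);print(cv2.minMaxLoc(m),'want (50,35)')"
```

```text
time: 39.83
ee_pos: [0.5585, -0.0341, 0.1552]
eef_rot: [0.407, 0.913, 0.001, 0.001]
ft_force: [0.2, -0.8, 0.9]
width: 0.0357
grip_force: 14.3
time: 40.5
ee_pos: [0.5074, -0.2932, 0.1552]
eef_rot: [0.407, 0.913, 0.0, 0.001]
ft_force: [0.2, 0.7, 0.7]
width: 0.0361
grip_force: 14.3
time: 41.0
ee_pos: [0.4893, -0.3842, 0.1125]
eef_rot: [0.407, 0.913, 0.001, -0.002]
ft_force: [-1.1, 2.0, -1.1]
width: 0.0362
grip_force: 14.3
bowl px shift 1 2 0.2841567397117615
shift [-0.1   0.05  1.13]
turn units [ 0.   -0.03  0.  ]
(-0.4502085745334625, 0.9412886500358582, (100, 15), (50, 35)) want (50,35)
```

Bowl unmoved. Lower and release.

```bash

python3 -m crank '[{"claw":1,"dx":-0.05,"dy":0,"dz":0.5,"ax":0,"ay":0,"az":0},{"claw":1,"dx":0,"dy":0,"dz":0.45,"ax":0,"ay":0,"az":0},{"claw":1,"dx":0,"dy":0,"dz":0,"ax":0,"ay":0,"az":0},{"claw":1,"dx":0,"dy":0,"dz":0,"ax":0,"ay":0,"az":0},{"claw":-0.2,"dx":0,"dy":0,"dz":0,"ax":0,"ay":0,"az":0},{"claw":-0.2,"dx":0,"dy":0,"dz":0,"ax":0,"ay":0,"az":0},{"claw":-0.2,"dx":0,"dy":0,"dz":0,"ax":0,"ay":0,"az":0},{"claw":-0.2,"dx":0,"dy":0,"dz":-0.5,"ax":0,"ay":0,"az":0}]'
python3 -m crank '[{"claw":-0.2,"dx":0,"dy":0,"dz":-1,"ax":0,"ay":0,"az":0},{"claw":-0.2,"dx":0,"dy":0,"dz":-1,"ax":0,"ay":0,"az":0}]'
python3 -c "
from h import *
go(.6097,.2545,.13,132)"
```

```text
time: 41.72
ee_pos: [0.4901, -0.3862, 0.1003]
eef_rot: [0.407, 0.913, 0.0, -0.002]
ft_force: [-0.3, -0.4, 0.0]
width: 0.0501
grip_force: 0.0
time: 41.88
ee_pos: [0.4904, -0.3869, 0.1626]
eef_rot: [0.407, 0.913, 0.0, -0.001]
ft_force: [-0.2, -0.4, 0.1]
width: 0.0524
grip_force: 0.0
shift [13.26 17.24  1.1 ]
turn units [-0.01 -0.02 -0.02]
```

```bash

python3 -m crank '[{"claw":-0.2,"dx":0.35,"dy":0.45,"dz":0,"ax":0,"ay":0,"az":0},{"claw":-0.2,"dx":0.69,"dy":0.89,"dz":0,"ax":0,"ay":0,"az":0},{"claw":-0.2,"dx":0.69,"dy":0.89,"dz":0,"ax":0,"ay":0,"az":0},{"claw":-0.2,"dx":0.69,"dy":0.89,"dz":0,"ax":0,"ay":0,"az":0},{"claw":-0.2,"dx":0.69,"dy":0.89,"dz":0,"ax":0,"ay":0,"az":0},{"claw":-0.2,"dx":0.69,"dy":0.89,"dz":0,"ax":0,"ay":0,"az":0},{"claw":-0.2,"dx":0.69,"dy":0.89,"dz":0,"ax":0,"ay":0,"az":0},{"claw":-0.2,"dx":0.69,"dy":0.89,"dz":0,"ax":0,"ay":0,"az":0}]'
python3 -m crank '[{"claw":-0.2,"dx":0.69,"dy":0.89,"dz":0,"ax":0,"ay":0,"az":0},{"claw":-0.2,"dx":0.69,"dy":0.89,"dz":0,"ax":0,"ay":0,"az":0},{"claw":-0.2,"dx":0.69,"dy":0.89,"dz":0,"ax":0,"ay":0,"az":0},{"claw":-0.2,"dx":0.69,"dy":0.89,"dz":0,"ax":0,"ay":0,"az":0},{"claw":-0.2,"dx":0.69,"dy":0.89,"dz":0,"ax":0,"ay":0,"az":0},{"claw":-0.2,"dx":0.69,"dy":0.89,"dz":0,"ax":0,"ay":0,"az":0},{"claw":-0.2,"dx":0.69,"dy":0.89,"dz":0,"ax":0,"ay":0,"az":0},{"claw":-0.2,"dx":0.69,"dy":0.89,"dz":0,"ax":0,"ay":0,"az":0}]'
python3 -m crank '[{"claw":-0.2,"dx":0.69,"dy":0.89,"dz":0,"ax":0,"ay":0,"az":0},{"claw":-0.2,"dx":0.69,"dy":0.89,"dz":0,"ax":0,"ay":0,"az":0},{"claw":-0.2,"dx":0.69,"dy":0.89,"dz":0,"ax":0,"ay":0,"az":0},{"claw":-0.2,"dx":0.36,"dy":0.55,"dz":0.3,"ax":0,"ay":0,"az":0},{"claw":-0.2,"dx":0.13,"dy":0.22,"dz":0.5,"ax":0,"ay":0,"az":0},{"claw":-0.2,"dx":0,"dy":0,"dz":0.4,"ax":0,"ay":0,"az":0},{"claw":-0.2,"dx":0,"dy":0,"dz":0,"ax":0,"ay":0,"az":0},{"claw":-0.2,"dx":0,"dy":0,"dz":0,"ax":0,"ay":0,"az":0}]'
python3 -c "
from h import *
go(.6097,.2545,.048,132)"
```

```text
time: 42.55
ee_pos: [0.5365, -0.1362, 0.1628]
eef_rot: [0.407, 0.913, 0.0, 0.0]
ft_force: [1.2, -0.3, 0.6]
width: 0.0521
grip_force: 0.0
time: 43.22
ee_pos: [0.5848, 0.1299, 0.1628]
eef_rot: [0.407, 0.913, 0.0, 0.0]
ft_force: [1.2, -0.7, 0.9]
width: 0.0517
grip_force: 0.0
time: 43.88
ee_pos: [0.6098, 0.2516, 0.1253]
eef_rot: [0.408, 0.913, -0.001, -0.0]
ft_force: [0.1, 0.0, 1.3]
width: 0.0524
grip_force: 0.0
shift [0.07 0.07 2.58]
turn units [-0.02  0.   -0.04]
```

```bash

python3 -m crank '[{"claw":-0.2,"dx":0.06,"dy":0.05,"dz":0.6,"ax":0,"ay":0,"az":0},{"claw":-0.2,"dx":0,"dy":0,"dz":0.8,"ax":0,"ay":0,"az":0},{"claw":-0.2,"dx":0,"dy":0,"dz":0.7,"ax":0,"ay":0,"az":0},{"claw":-0.2,"dx":0,"dy":0,"dz":0.45,"ax":0,"ay":0,"az":0},{"claw":-0.2,"dx":0,"dy":0,"dz":0,"ax":0,"ay":0,"az":0},{"claw":1,"dx":0,"dy":0,"dz":0,"ax":0,"ay":0,"az":0},{"claw":1,"dx":0,"dy":0,"dz":0,"ax":0,"ay":0,"az":0},{"claw":1,"dx":0,"dy":0,"dz":0,"ax":0,"ay":0,"az":0}]' 10
python3 -m crank '[{"claw":1,"dx":0,"dy":0,"dz":0,"ax":0,"ay":0,"az":0},{"claw":1,"dx":0,"dy":0,"dz":0,"ax":0,"ay":0,"az":0}]' 15
python3 -m crank '[{"claw":1,"dx":0,"dy":0,"dz":-0.2,"ax":0,"ay":0,"az":0},{"claw":1,"dx":0,"dy":0,"dz":-0.5,"ax":0,"ay":0,"az":0},{"claw":1,"dx":0,"dy":0,"dz":-0.8,"ax":0,"ay":0,"az":0},{"claw":1,"dx":0,"dy":0,"dz":-1,"ax":0,"ay":0,"az":0},{"claw":1,"dx":0,"dy":0,"dz":-0.8,"ax":0,"ay":0,"az":0},{"claw":1,"dx":0,"dy":0,"dz":0,"ax":0,"ay":0,"az":0}]' 15
python3 -c "
from h import *
go(.493,-.405,.15,132)"
```

```text
time: 44.55
ee_pos: [0.6106, 0.2562, 0.0513]
eef_rot: [0.408, 0.913, 0.0, 0.0]
ft_force: [-4.7, -5.3, 3.9]
width: 0.0391
grip_force: 3.5
time: 44.72
ee_pos: [0.6105, 0.256, 0.0512]
eef_rot: [0.408, 0.913, 0.0, 0.0]
ft_force: [-3.7, -3.8, 6.4]
width: 0.0379
grip_force: 15.0
time: 45.22
ee_pos: [0.6127, 0.2579, 0.1555]
eef_rot: [0.407, 0.913, 0.004, 0.003]
ft_force: [0.8, 0.3, 0.4]
width: 0.0383
grip_force: 15.0
shift [-13.77 -17.73   0.04]
turn units [ 0.09  0.02 -0.01]
```

```bash

python3 -m crank '[{"claw":1,"dx":-0.35,"dy":-0.42,"dz":0,"ax":0,"ay":0,"az":0},{"claw":1,"dx":-0.69,"dy":-0.89,"dz":0,"ax":0,"ay":0,"az":0},{"claw":1,"dx":-0.69,"dy":-0.89,"dz":0,"ax":0,"ay":0,"az":0},{"claw":1,"dx":-0.69,"dy":-0.89,"dz":0,"ax":0,"ay":0,"az":0},{"claw":1,"dx":-0.69,"dy":-0.89,"dz":0,"ax":0,"ay":0,"az":0},{"claw":1,"dx":-0.69,"dy":-0.89,"dz":0,"ax":0,"ay":0,"az":0},{"claw":1,"dx":-0.69,"dy":-0.89,"dz":0,"ax":0,"ay":0,"az":0},{"claw":1,"dx":-0.69,"dy":-0.89,"dz":0,"ax":0,"ay":0,"az":0}]'
python3 -m crank '[{"claw":1,"dx":-0.69,"dy":-0.89,"dz":0,"ax":0,"ay":0,"az":0},{"claw":1,"dx":-0.69,"dy":-0.89,"dz":0,"ax":0,"ay":0,"az":0},{"claw":1,"dx":-0.69,"dy":-0.89,"dz":0,"ax":0,"ay":0,"az":0},{"claw":1,"dx":-0.69,"dy":-0.89,"dz":0,"ax":0,"ay":0,"az":0},{"claw":1,"dx":-0.69,"dy":-0.89,"dz":0,"ax":0,"ay":0,"az":0},{"claw":1,"dx":-0.69,"dy":-0.89,"dz":0,"ax":0,"ay":0,"az":0},{"claw":1,"dx":-0.69,"dy":-0.89,"dz":0,"ax":0,"ay":0,"az":0},{"claw":1,"dx":-0.69,"dy":-0.89,"dz":0,"ax":0,"ay":0,"az":0}]'
python3 -m crank '[{"claw":1,"dx":-0.69,"dy":-0.89,"dz":0,"ax":0,"ay":0,"az":0},{"claw":1,"dx":-0.69,"dy":-0.89,"dz":0,"ax":0,"ay":0,"az":0},{"claw":1,"dx":-0.69,"dy":-0.89,"dz":0,"ax":0,"ay":0,"az":0},{"claw":1,"dx":-0.5,"dy":-0.65,"dz":0,"ax":0,"ay":0,"az":0},{"claw":1,"dx":-0.3,"dy":-0.4,"dz":0,"ax":0,"ay":0,"az":0},{"claw":1,"dx":0,"dy":0,"dz":0.3,"ax":0,"ay":0,"az":0},{"claw":1,"dx":0,"dy":0,"dz":0.3,"ax":0,"ay":0,"az":0},{"claw":1,"dx":0,"dy":0,"dz":0,"ax":0,"ay":0,"az":0}]'
python3 -c "
from h import *
go(.493,-.405,.085,132);snap('side','d11.png')
a=cv2.imread('pics/d9.png',0)[315:350,200:295];b=cv2.imread('pics/d11.png',0)
m=cv2.matchTemplate(b[280:384,150:345],a,cv2.TM_CCOEFF_NORMED);print(cv2.minMaxLoc(m),'want (50,35)')
cv2.imwrite('pics/m11.png',cv2.resize(cv2.imread('pics/d11.png')[190:384,190:400],(650,600),interpolation=2))"
```

```text
time: 45.88
ee_pos: [0.5652, 0.0065, 0.1493]
eef_rot: [0.407, 0.913, 0.001, 0.001]
ft_force: [0.6, 0.3, 0.2]
width: 0.0385
grip_force: 15.0
time: 46.55
ee_pos: [0.5171, -0.2596, 0.1493]
eef_rot: [0.407, 0.913, 0.0, 0.001]
ft_force: [0.8, -0.5, -0.2]
width: 0.0387
grip_force: 15.0
time: 47.22
ee_pos: [0.4916, -0.3948, 0.1283]
eef_rot: [0.407, 0.914, 0.001, -0.001]
ft_force: [0.2, 0.6, -0.2]
width: 0.0389
grip_force: 15.0
shift [-0.29 -0.19  1.44]
turn units [ 0.   -0.03  0.  ]
(-0.49875691533088684, 0.9424871206283569, (97, 15), (50, 35)) want (50,35)
```

View pics/m11.png

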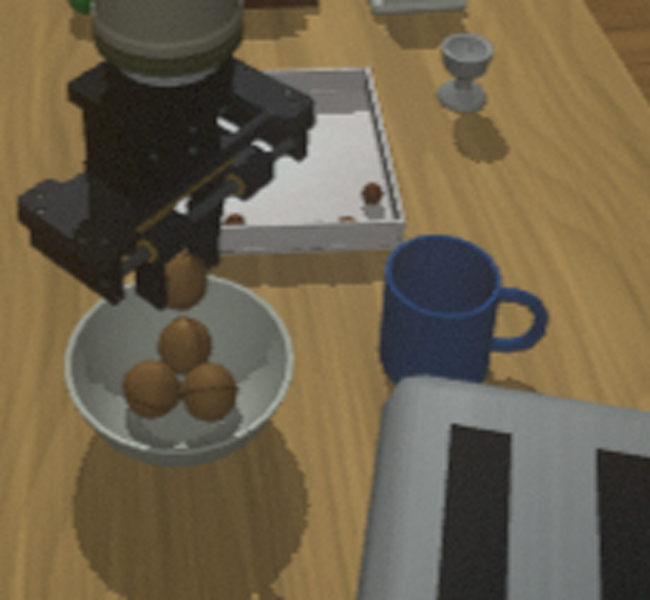

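Three walnuts are in the bowl at (185,345), (151,388) and (209,392), and the fourth is held. Drop it slightly to the front.

```bash

python3 -m crank '[{"claw":1,"dx":-0.4,"dy":-0.35,"dz":0.3,"ax":0,"ay":0,"az":0},{"claw":1,"dx":-0.4,"dy":-0.35,"dz":0.5,"ax":0,"ay":0,"az":0},{"claw":1,"dx":0,"dy":0,"dz":0.5,"ax":0,"ay":0,"az":0},{"claw":1,"dx":0,"dy":0,"dz":0.2,"ax":0,"ay":0,"az":0},{"claw":1,"dx":0,"dy":0,"dz":0,"ax":0,"ay":0,"az":0},{"claw":1,"dx":0,"dy":0,"dz":0,"ax":0,"ay":0,"az":0}]'
python3 -m crank '[{"claw":-0.2,"dx":0,"dy":0,"dz":0,"ax":0,"ay":0,"az":0},{"claw":-0.2,"dx":0,"dy":0,"dz":0,"ax":0,"ay":0,"az":0},{"claw":-0.2,"dx":0,"dy":0,"dz":0,"ax":0,"ay":0,"az":0},{"claw":-0.2,"dx":0,"dy":0,"dz":-0.5,"ax":0,"ay":0,"az":0},{"claw":-0.2,"dx":0,"dy":0,"dz":-1,"ax":0,"ay":0,"az":0},{"claw":-0.2,"dx":0,"dy":0,"dz":-1,"ax":0,"ay":0,"az":0},{"claw":-0.2,"dx":0.4,"dy":0.4,"dz":-1,"ax":0,"ay":0,"az":0},{"claw":-0.2,"dx":0.7,"dy":0.7,"dz":-1,"ax":0,"ay":0,"az":0}]'
python3 -m crank '[{"claw":-0.2,"dx":0.7,"dy":0,"dz":-1,"ax":0,"ay":0,"az":0},{"claw":-0.2,"dx":0.7,"dy":0,"dz":-1,"ax":0,"ay":0,"az":0},{"claw":-0.2,"dx":0.5,"dy":0,"dz":0,"ax":0,"ay":0,"az":0},{"claw":-0.2,"dx":0,"dy":0,"dz":0,"ax":0,"ay":0,"az":0},{"claw":-0.2,"dx":0,"dy":0,"dz":0,"ax":0,"ay":0,"az":0}]'
python3 -c "
from h import *
snap('side','d12.png');snap('scene','s12.png')
a=cv2.imread('pics/s12.png')[100:330,100:400];b=cv2.imread('pics/d12.png')[100:340,190:400]
cv2.imwrite('pics/m12.png',np.hstack([cv2.resize(a,(430,330),interpolation=2),cv2.resize(b,(289,330),interpolation=2)]))"
```

```text
time: 47.77
ee_pos: [0.4928, -0.4275, 0.0859]
eef_rot: [0.407, 0.914, 0.0, -0.0]
ft_force: [0.1, -0.2, 0.6]
width: 0.0386
grip_force: 15.0
time: 48.43
ee_pos: [0.4928, -0.3849, 0.2221]
eef_rot: [0.409, 0.912, -0.001, 0.0]
ft_force: [0.7, -0.8, 0.4]
width: 0.0521
grip_force: 0.0
time: 48.85
ee_pos: [0.4566, -0.3397, 0.2808]
eef_rot: [0.407, 0.913, 0.001, 0.001]
ft_force: [-0.1, 0.7, -0.1]
width: 0.0522
grip_force: 0.0
```

View pics/m12.png

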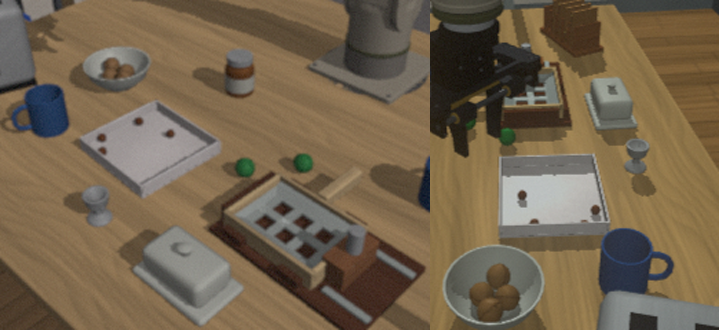

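Four walnuts are in the bowl (around (495,292) in the side half), four hazelnuts are in the tray, the sieve is empty in its stand and the jaw is closed. Handing in.

```bash
python3 -c "
from bench import r
print(r.close_job())"
```

```text
the job is handed in; nothing more can be done
None
```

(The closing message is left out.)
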